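Lock the toy cement mixer's battery cover with the coin key

TASK

The battery cover of the orange toy cement mixer is closed but not locked. Take the coin key out of its wooden stand, feel its blade into the slot of the spring-loaded fastener on the cover, push the fastener in gently (never with more than about 15 N) and turn it a quarter turn clockwise with the key until it springs up again locked. Then stand the key upright, blade down, back in its stand and let go, leaving everything else where it is.

Things in the scene. Friction and masses are not known exactly. Their poses are not given: they have to be found in the camera images.
- key_grip (a point): centre of the coin key's handle, a black plastic slab 34 mm wide (its x) x 16 mm thick (its y) x 54 mm tall (z up). The loose key (about 60 g, give or take a third) stands upright in its stand.
- key: the coin key; origin at the middle of its blade tip, 53 mm below the handle's centre. Under the handle the steel blade, 18 mm wide (along x) x 3 mm thick (along y), reaches 26 mm down. The key is the same after a half turn about z.
- pocket (a point): middle of the stand's top face, the mouth of its pocket. The stand is a fixed wooden block 90 (x) x 70 (y) x 34 mm tall; the pocket is 25 mm along x, 9 mm along y, 29 mm deep. The key's blade hangs in it, its handle rests on the top face: handle centre 27 mm above this point, key x along the pocket's x.
- mixer: orange toy cement mixer truck, fixed with wheel chocks; origin on the shelf below the fastener, z up, +y along the truck to drum and cab. Deck top 66 mm above the shelf with a 60 x 50 mm well round the fastener. Truck from y = -60 to 278 mm, x = -56 to 56 mm; drum (y 62 to 170 mm) up to 134 mm high, cab (y 181 to 266 mm) up to 121 mm.
- slot (a point): nominal middle of the top of the fastener's head, 69 mm above the shelf; axes as the truck's. The real head (steel disc, 36 mm across) sits up to 5 mm off along truck +x or -x (not y) and 0 to 8 mm lower, differently each time: feel for it. Its slot is 5 mm wide, runs right across, 11 mm deep, flat floor; it lies along truck y unlocked, along x locked.
- plunger (a joint): how far the fastener is pushed in, m: 0 up, 0.0065 hard bottom. A spring pushes it up with 3 N plus 1 N per mm (9.5 N at the bottom). It must be in by 4 mm or more (7 N) to be turned; otherwise a lug blocks the turn after about 13 degrees.
- fastener (a joint): turn of the fastener, rad, clockwise seen from above: 0 unlocked (start, within 0.03), 1.57 locked; hard stops at -0.1 and 1.68. Friction 0.03 N m. The blade has about 7 degrees of play in the slot either way, so turn it that much further. Beyond about 1.35 it springs up into the locked notch when the push is taken away; short of that it does not lock.
- jar: bystander: glass jar with a grey clip-on lid, 84 mm across, 99 mm tall; origin under its centre
- van: bystander: white die-cast toy van, 95 x 38 x 47 mm; origin under its centre
- tile: bystander: blue hard silicone car mat tile, 140 x 140 x 6 mm; origin under its centre
- forklift: bystander: steel toy forklift standing on the tile, 118 x 58 x 90 mm; origin under it
- bowl: bystander: white ceramic bowl, 110 mm across, 45 mm tall; origin under its centre
- case: bystander: black spectacles case, 155 x 65 x 40 mm; origin under its centre
- mug: bystander: blue ceramic mug, 80 mm across, 90 mm tall; origin under its centre
There are look-alikes about, which are no part of the job. Of the things that look like the key, the smallest one is meant.

How it is judged:
On the way, in this order (a step that is already met when the one before it is completed fails the run):
1. the fastener is pushed in by at least 3.5 mm with the key (value of joint plunger above 0.0035 m and contact force between key and mixer above 2 N), for 0.1 s.
2. the fastener has been turned past 1.35 rad with the key (value of joint fastener above 1.35 rad and contact force between key and mixer above 0.5 N), for 0.1 s.
3. the fastener has sprung up again, locked (value of joint fastener above 1.3 rad and value of joint plunger below 0.0015 m), for 0.2 s.
At the end, for the whole second after the job is handed in: The fastener is turned to at least 1.3 rad and up again (pushed in less than 1.5 mm); the key stands upright (within 0.15 rad) and at rest in the pocket of its stand, handle centre within 8 mm of the pocket's middle and 22 to 30 mm above the stand's top; everything else has moved less than 20 mm (all of step 3 and horizontal distance between key_grip and pocket below 0.008 m and z of key_grip in the frame of pocket between 0.022 and 0.03 m and angle between key's own z axis and vertical below 0.15 rad and linear speed of key below 0.02 m/s and angular speed of key below 0.2 rad/s); the robot touches nothing.
It fails at once if the key presses on the mixer with more than 20 N (contact force between key and mixer above 20 N).
It fails at once if the gripper pushes the mixer or the fastener itself, with more than 3 N (contact force between any of the fingers, the arm and mixer above 3 N).
It fails at once if another thing on the shelf (jar, van, tile, forklift, bowl, case, mug) is moved by more than 20 mm (distance of any of jar, van, tile, forklift, bowl, case, mug from where it was at the start of the episode above 0.02 m).
It also fails if it takes over 67 s, if anything falls off the work surface, if the arm or the gripper's body presses on something with over 40 N, if the wrist force passes 120 N, or if a joint passes its speed limit or range.

ROBOT

A 6-joint arm with a two-finger parallel gripper is mounted at the origin on the work surface. World frame = base frame: x ahead of the robot, y to its left, z up, the work surface at z = 0. Lengths are in m, angles in rad, forces in N, time in s.
With the tool pointing down it reaches from about 0.35 to 0.775 m from the base axis. Payload 5.5 kg.
Tool frame: the origin (TCP) lies on the mounting face of the last link; the fingertips stand 173 mm ahead of it and the grasp point (between the pads) lies 155 mm ahead of it; z points along the fingers, y is the direction in which the jaws open and shut (so a half turn about z gives the same grasp; the last joint's range is limited). The gripper opens to 85 mm and grips with 20 to 120 N. Pads are 22 mm wide; open, the fingers measure 114 mm over their backs; the gripper's body (76 mm by 85 mm) begins 54 mm behind the grasp point. The pads swing forward as they close: fully open they stand 13 mm farther back than shut.
Start: joints at [-1.368, 0.313, 0.046, 1.304, 0, 1.431], TCP at [0.193, -0.542, 0.405] pointing down, gripper open.
Joint ranges: [-2.76, 2.76], [-0.86, 1.69], [-1.03, 1.26], [-2.2, 2.34], [-1.47, 1.5], [-3.14, 3.14]. Speed limits (rad/s): [2.57, 2.57, 3.14, 3.14, 3.14, 3.14].

INTERFACE

Orientations are given as a unit quaternion [w, x, y, z].
In Python, from workcell import get_state, eyes, env gives the robot as it stands. The module is installed in compiled form; this text tells all that it offers.
- The arm moves only by the tool carry_out, never from a script. Its argument "motion" is a list of rows, each an object of numbers: "jaw": the opening, from -1 (shut) to 1 (fully open); "tx", "ty", "tz": the shift along the tool's x, y, z in cm; "wx", "wy", "wz": the turn, a rotation vector about the tool's x, y, z in degrees. In form: [{"jaw": .., "tx": .., "ty": .., "tz": .., "wx": .., "wy": .., "wz": ..}, ...]. A call has 1 to 20 rows; each row shifts and turns the commanded pose from where the row before left it, along the tool's axes as they then stand; what a row does not reach is not made up. A row lasts 1/8 s, in which the tool goes at most 62.5 mm and 10.7 degrees, less where a joint would pass 70% of its speed; a pose out of reach is approached as far as the arm can. A call with a gripper value outside its range is refused whole. The fingers move at their own pace and stop on an object; "force" is the grip in N (left out, the last holds). Time passes only in rows, so rows that do not move let the fingers close. It gives the time, the measured TCP pose, the force and the opening at its end, in the units of the state.
- get_state(): the state, without advancing time (a new reading comes with each control period).
- eyes.read_camera(name): name is "scene" or "top" or "wrist"; returns the picture (384x512x3 uint8, blue, green, red); there is no depth.
- eyes.calibration(name): a dict with "K" (3x3 intrinsics, pixels), "camera_from_world" (4x4, takes a point from world to camera coordinates). Camera axes: x right, y up, looking along -z (the intrinsics and any distortion apply to the point x, -y, -z); pixel columns grow to the right and rows downward; lengths in m; the calibration is good to about 2 mm. The wrist camera is an equidistant fisheye: a pixel r from the principal point sees the ray r / f radians off the axis. A picture is of the moment at which its call begins: read the wrist's pose just before it. calibration takes no time and is no camera call; for the wrist camera it gives the pose at the moment of the call.
- env.hand_in(): hands the job in, once; it reports no verdict.
The state is a dict: "clock": time; "joint_pos": joint angles; "qvel": joint speeds; "tau": joint torques, N m; "tcp_pos": TCP position; "orientation": TCP orientation; "wrist_force": force on the tool from outside, world axes, zero at the start; "ft_torque": the same for the moment, N m; "finger_gap": finger opening in m.
Only numpy, scipy, OpenCV 4.12 (cv2) and the standard library are available. Lean on these libraries where they do the work, as an engineer would, in place of code of your own. Each camera call takes 0.05 s, during which the arm holds its last target.

## Working session

There is one attempt and no reset: what is moved stays moved. The work goes in short steps, Python scripts to look and compute and a tool call to move; the robot and the scene stay as the last step left them, time stands still between calls to the robot, and variables do not carry over. Pictures are saved under pics/ and viewed, and the job is handed in when it is done.

Besides the shell and the picture viewer there is one more tool, called by a JSON object that holds its "op" and its "data", one argument or row to a line. carry_out: Moves the arm, as the interface text tells. Its arguments: {"type":"object","properties":{"motion":{"type":"array"},"force":{"type":"number"}},"required":["motion"]}

```bash
mkdir -p pics; python3 - <<'E'
from workcell import get_state, eyes, env
import cv2,json
print(get_state())
for n in ["scene","top","wrist"]:
    c=eyes.calibration(n); print(n,c)
    cv2.imwrite(f"pics/{n}0.png",eyes.read_camera(n))
E
```

```text
{'clock': 0.0, 'joint_pos': array([-1.36759348e+00,  3.13962638e-01,  4.49632989e-02,  1.30359749e+00,
        6.07985954e-06,  1.43123191e+00]), 'qvel': array([-1.48148244e-03, -5.21046896e-05, -1.75221268e-04,  1.30229534e-04,
        2.24695699e-03, -1.63592309e-03]), 'tau': array([ 1.13254082e-03, -4.80625749e+01,  2.98535174e+01,  1.92655879e-02,
       -3.22753122e-04, -3.48161819e-06]), 'tcp_pos': array([ 0.19322292, -0.54134134,  0.40382366]), 'orientation': array([-8.99893451e-04,  9.85349339e-01,  1.70545798e-01, -2.56021031e-05]), 'wrist_force': array([0.20679911, 0.40221255, 1.24599483]), 'ft_torque': array([ 0.00524764,  0.00931941, -0.00579421]), 'finger_gap': 0.08543237406904176}
scene {'K': array([[445.81551682,   0.        , 256.99049153],
       [  0.        , 445.81551682, 197.03193164],
       [  0.        ,   0.        ,   1.        ]]), 'camera_from_world': array([[ 0.38309525,  0.92369888,  0.00429105, -0.1125512 ],
       [-0.51500543,  0.20973253,  0.83113276,  0.27557807],
       [ 0.76681643, -0.32061293,  0.55605747, -1.6120211 ],
       [ 0.        ,  0. 
[... 203 characters left out ...]
'camera_from_world': array([[-0.02303545, -0.99960275,  0.01623937, -0.13917412],
       [ 0.99618997, -0.02158409,  0.08449659, -0.5878599 ],
       [-0.08411251,  0.01812391,  0.99629143, -1.16572865],
       [ 0.        ,  0.        ,  0.        ,  1.        ]])}
wrist {'K': array([[297.31863964,   0.        , 253.55101598],
       [  0.        , 297.31863964, 189.94929715],
       [  0.        ,   0.        ,   1.        ]]), 'camera_from_world': array([[ 0.33724614, -0.94141234, -0.00280249, -0.57283799],
       [ 0.89587086,  0.32184351, -0.30632035,  0.0402687 ],
       [ 0.28927572,  0.10079468,  0.95192436, -0.3810538 ],
       [ 0.        ,  0.        ,  0.        ,  1.        ]])}
```

View pics/scene0.png

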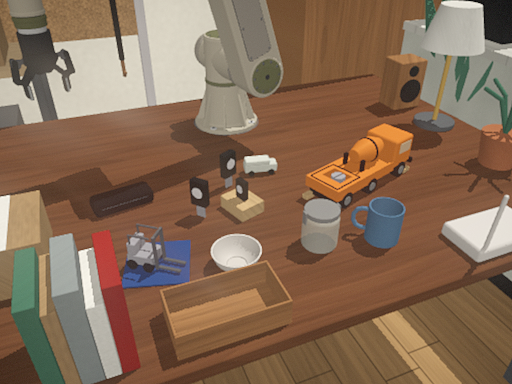

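View pics/top0.png

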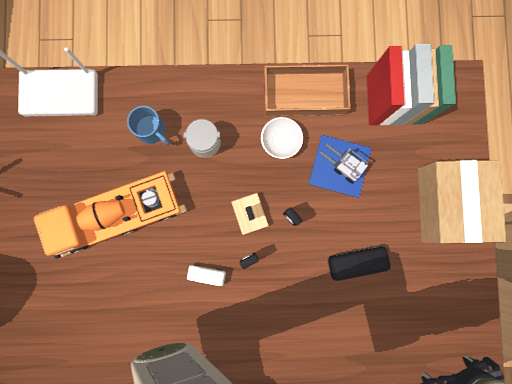

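View pics/wrist0.png

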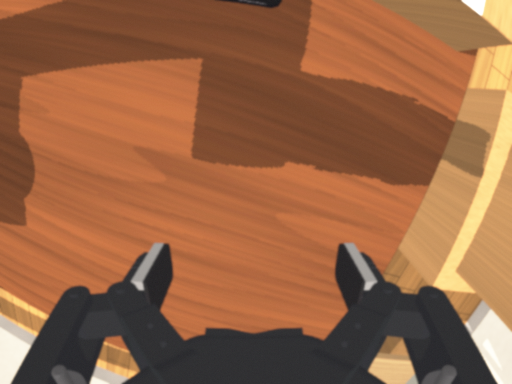

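```bash
python3 - <<'E'
import cv2,numpy as np
s=cv2.imread('pics/scene0.png'); t=cv2.imread('pics/top0.png')
cv2.imwrite('pics/c1.png',cv2.resize(s[140:230,180:280],None,fx=6,fy=6,interpolation=cv2.INTER_CUBIC))
cv2.imwrite('pics/c2.png',cv2.resize(t[180:280,220:320],None,fx=6,fy=6,interpolation=cv2.INTER_CUBIC))
cv2.imwrite('pics/c3.png',cv2.resize(t[160:265,30:190],None,fx=5,fy=5,interpolation=cv2.INTER_CUBIC))
cv2.imwrite('pics/c4.png',cv2.resize(s[120:210,300:420],None,fx=6,fy=6,interpolation=cv2.INTER_CUBIC))
E
```

```text
(no output)
```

View pics/c1.png

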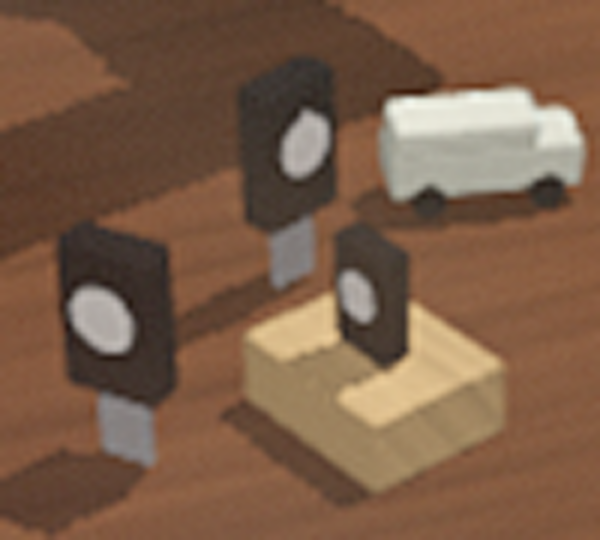

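View pics/c2.png

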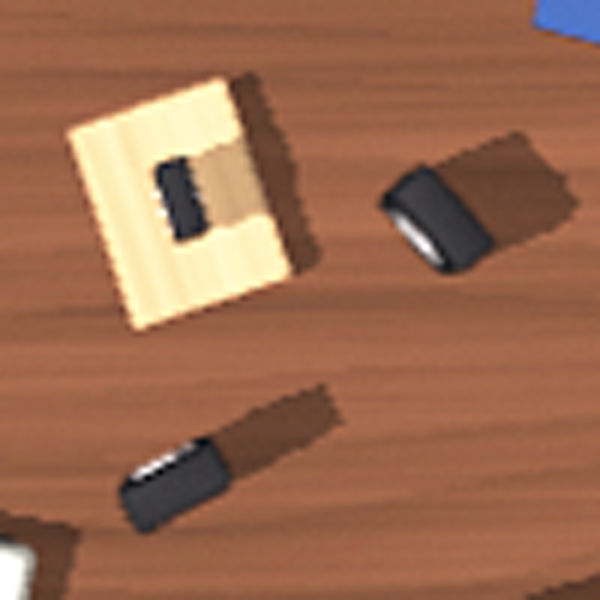

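View pics/c3.png

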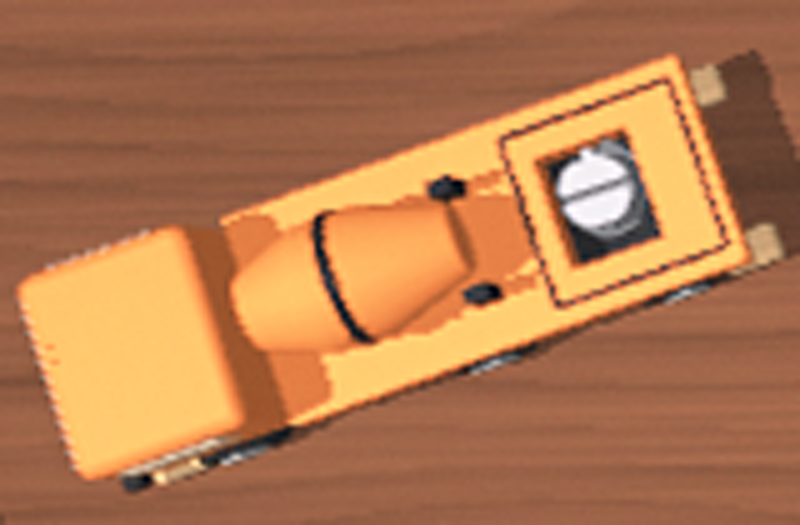

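View pics/c4.png

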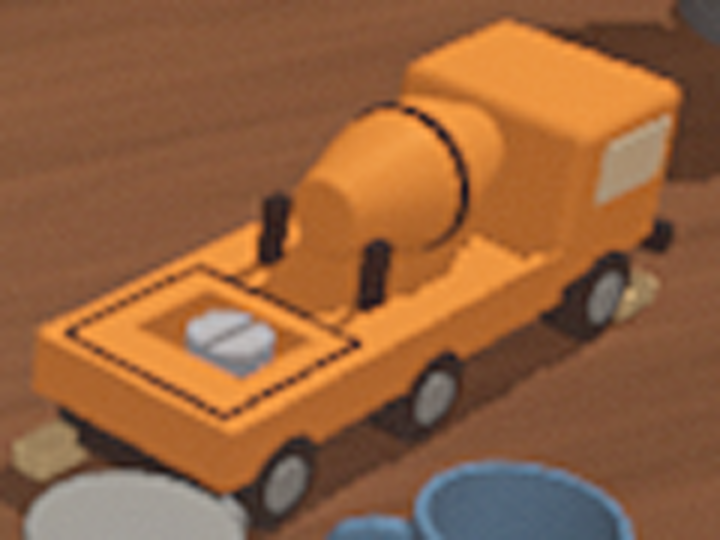

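```bash
cat > h.py <<'E'
import numpy as np
from workcell import get_state, eyes, env
from scipy.spatial.transform import Rotation as R
def ray(cal,name,uv):
    K=np.asarray(cal['K']);T=np.asarray(cal['camera_from_world'])
    x=(uv[0]-K[0,2])/K[0,0];y=(uv[1]-K[1,2])/K[1,1]
    if name=='wrist':
        r=np.hypot(x,y); s=np.sin(r)/r if r>1e-9 else 1; d=np.array([x*s,-y*s,-np.cos(r)])
    else: d=np.array([x,-y,-1.0])
    o=-T[:3,:3].T@T[:3,3]
    return o,T[:3,:3].T@d
def hit(cal,name,uv,z):
    o,d=ray(cal,name,uv); return o+d*(z-o[2])/d[2]
def proj(cal,name,p):
    K=np.asarray(cal['K']);T=np.asarray(cal['camera_from_world'])
    c=T[:3,:3]@np.asarray(p)+T[:3,3]; x,y,z=c[0],-c[1],-c[2]
    if name=='wrist':
        q=np.hypot(x,y);r=np.arctan2(q,z); return K[0,2]+K[0,0]*r*x/q,K[1,2]+K[1,1]*r*y/q
    return K[0,2]+K[0,0]*x/z,K[1,2]+K[1,1]*y/z
def cu(p,f,ox,oy): return ((p[0]+.5)/f-.5+ox,(p[1]+.5)/f-.5+oy)
E
python3 - <<'E'
from h import *
c=eyes.calibration('top')
P=[hit(c,'top',cu(p,6,220,180),.034) for p in [(68,130),(222,80),(290,272),(138,328)]]
for p in P: print(p)
m=np.mean(P,0);print('stand',m,np.linalg.norm(P[1]-P[0]),np.linalg.norm(P[2]-P[1]))
d=P[2]-P[1]+P[3]-P[0];print('long axis ang',np.degrees(np.arctan2(d[1],d[0])))
d=P[1]-P[0]+P[2]-P[3];print('short axis ang',np.degrees(np.arctan2(d[1],d[0])))
K=[hit(c,'top',cu(p,6,220,180),.088) for p in [(155,165),(185,155),(208,230),(178,242)]]
print('keytop',np.mean(K,0))
W=[hit(c,'top',cu(p,5,30,160),.066) for p in [(537,157),(628,130),(662,235),(572,265)]]
print('well',np.mean(W,0),np.linalg.norm(W[1]-W[0]),np.linalg.norm(W[2]-W[1]))
rc=[hit(c,'top',cu(p,5,30,160),.066) for p in [(678,57),(748,262)]]
print('rear',rc,np.linalg.norm(rc[1]-rc[0]))
L=[hit(c,'top',cu(p,5,30,160),.066) for p in [(678,57),(222,222)]]
d=L[1]-L[0];print('truck y ang',np.degrees(np.arctan2(d[1],d[0])))
d=rc[0]-rc[1];print('rear dir (90 off)',np.degrees(np.arctan2(d[1],d[0])))
H=[hit(c,'top',cu(p,5,30,160),.066) for p in [(598,190),(560,203),(635,178)]]
print('head',H)
print(R.from_quat(get_state()['orientation'],scalar_first=True).as_matrix())
E
```

```text
[ 0.56717229 -0.09432581  0.034     ]
[ 0.58742848 -0.16142589  0.034     ]
[ 0.50373979 -0.18876865  0.034     ]
[ 0.48121115 -0.1227767   0.034     ]
stand [ 0.53488793 -0.14182426  0.034     ] 0.07009089828800602 0.08804216930695755
long axis ang -161.79524094809886
short axis ang -72.17906314524481
keytop [ 0.53430077 -0.14217294  0.088     ]
well [0.57526895 0.10923547 0.066     ] 0.047500407265429645 0.056034504069127765
rear [array([0.64532698, 0.06948502, 0.066     ]), array([0.54068793, 0.03510629, 0.066     ])] 0.11014185518260071
truck y ang 108.99630254609174
rear dir (90 off) 18.18772748469236
head [array([0.57864158, 0.11010367, 0.066     ]), array([0.57249381, 0.12917967, 0.066     ]), array([0.58430371, 0.09150379, 0.066     ])]
[[ 9.41810101e-01  3.36145269e-01 -3.01336133e-04]
 [ 3.36145360e-01 -9.41809133e-01  1.36174379e-03]
 [ 1.73942610e-04 -1.38379680e-03 -9.99999027e-01]]
```

```bash
cat >> h.py <<'E'
def Rt(xang):
    a=np.radians(xang); x=np.array([np.cos(a),np.sin(a),0]); z=np.array([0,0,-1.]); return np.stack([x,np.cross(z,x),z],1)
def delta(pos,xang):
    s=get_state(); M=R.from_quat(s['orientation'],scalar_first=True).as_matrix()
    print('shift cm (tool)',np.round(M.T@(np.array(pos)-s['tcp_pos'])*100,3),'rotvec deg',np.round(R.from_matrix(M.T@Rt(xang)).as_rotvec(degrees=True),2),'t',s['clock'])
    print('tcp',s['tcp_pos'],'F',s['wrist_force'],'gap',s['finger_gap'],'q6',np.degrees(s['joint_pos'][5]))
E
python3 - <<'E'
from h import *
delta((.535,-.142,.36),-162)
E
```

```text
shift cm (tool) [ 45.613 -26.122   4.446] rotvec deg [ 1.0000e-02 -1.2000e-01 -1.7836e+02] t 0.15
tcp [ 0.19323271 -0.54140758  0.40401695] F [ 0.41848155  0.99319502 -0.25057883] gap 0.08516348182614847 q6 82.000413200319
```

{"op": "carry_out", "data": {
  "motion": [
    {"jaw": 0.2, "tx": 4.56, "ty": -2.61, "tz": 0.4},
    {"jaw": 0.2, "tx": 4.56, "ty": -2.61, "tz": 0.4},
    {"jaw": 0.2, "tx": 4.56, "ty": -2.61, "tz": 0.4},
    {"jaw": 0.2, "tx": 4.56, "ty": -2.61, "tz": 0.4},
    {"jaw": 0.2, "tx": 4.56, "ty": -2.61, "tz": 0.4},
    {"jaw": 0.2, "tx": 4.56, "ty": -2.61, "tz": 0.4},
    {"jaw": 0.2, "tx": 4.56, "ty": -2.61, "tz": 0.5},
    {"jaw": 0.2, "tx": 4.56, "ty": -2.61, "tz": 0.5},
    {"jaw": 0.2, "tx": 4.56, "ty": -2.61, "tz": 0.5},
    {"jaw": 0.2, "tx": 4.56, "ty": -2.61, "tz": 0.5},
    {"jaw": 0.2, "wz": -10.5},
    {"jaw": 0.2, "wz": -10.5},
    {"jaw": 0.2, "wz": -10.5},
    {"jaw": 0.2, "wz": -10.5},
    {"jaw": 0.2, "wz": -10.5},
    {"jaw": 0.2, "wz": -10.5},
    {"jaw": 0.2, "wz": -10.5},
    {"jaw": 0.2, "wz": -10.5},
    {"jaw": 0.2, "wz": -10.5}
  ]
}}

```text
invalid input at $.motion[0]: expected keys jaw, tx, ty, tz, wx, wy, wz
```

{"op": "carry_out", "data": {
  "motion": [
    {"jaw": 0.2, "wz": -10.5},
    {"jaw": 0.2, "wz": -10.5},
    {"jaw": 0.2, "wz": -10.5},
    {"jaw": 0.2, "wz": -10.5},
    {"jaw": 0.2, "wz": -10.5},
    {"jaw": 0.2, "wz": -10.5},
    {"jaw": 0.2, "wz": -10.5},
    {"jaw": 0.2, "wz": -10.5},
    {"jaw": 0.2},
    {"jaw": 0.2}
  ]
}}

```text
invalid input at $.motion[0]: expected keys jaw, tx, ty, tz, wx, wy, wz
```

```bash
python3 - <<'E'
from h import *
import cv2,pickle
delta((.535,-.142,.36),-162)
c=eyes.calibration('wrist');im=eyes.read_camera('wrist')
pickle.dump(c,open('w1.pkl','wb'))
cv2.imwrite('pics/w1.png',im)
print(proj(c,'wrist',(.535,-.142,.034)),proj(c,'wrist',(.535,-.142,.088)))
E
```

```text
shift cm (tool) [ 45.613 -26.122   4.446] rotvec deg [ 1.0000e-02 -1.2000e-01 -1.7836e+02] t 0.15
tcp [ 0.19323271 -0.54140758  0.40401695] F [ 0.41848155  0.99319502 -0.25057883] gap 0.08516348182614847 q6 82.000413200319
(np.float64(79.97166646816083), np.float64(-120.72529996494808)) (np.float64(63.2826547072556), np.float64(-138.26495125588644))
```

View pics/w1.png

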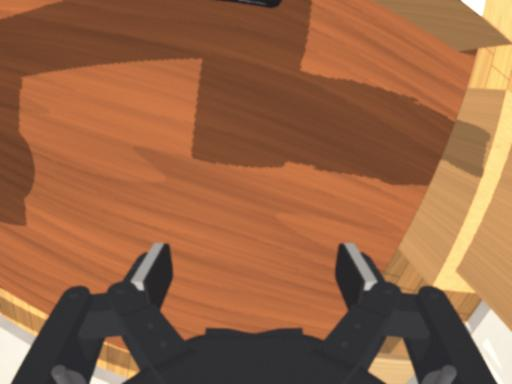

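All keys are required in each row.

{"op": "carry_out", "data": {
  "motion": [
    {"jaw": 0.2, "tx": 4.56, "ty": -2.61, "tz": 0.4, "wx": 0, "wy": 0, "wz": 0},
    {"jaw": 0.2, "tx": 4.56, "ty": -2.61, "tz": 0.4, "wx": 0, "wy": 0, "wz": 0},
    {"jaw": 0.2, "tx": 4.56, "ty": -2.61, "tz": 0.4, "wx": 0, "wy": 0, "wz": 0},
    {"jaw": 0.2, "tx": 4.56, "ty": -2.61, "tz": 0.4, "wx": 0, "wy": 0, "wz": 0},
    {"jaw": 0.2, "tx": 4.56, "ty": -2.61, "tz": 0.4, "wx": 0, "wy": 0, "wz": 0},
    {"jaw": 0.2, "tx": 4.56, "ty": -2.61, "tz": 0.4, "wx": 0, "wy": 0, "wz": 0},
    {"jaw": 0.2, "tx": 4.56, "ty": -2.61, "tz": 0.5, "wx": 0, "wy": 0, "wz": 0},
    {"jaw": 0.2, "tx": 4.56, "ty": -2.61, "tz": 0.5, "wx": 0, "wy": 0, "wz": 0},
    {"jaw": 0.2, "tx": 4.56, "ty": -2.61, "tz": 0.5, "wx": 0, "wy": 0, "wz": 0},
    {"jaw": 0.2, "tx": 4.56, "ty": -2.61, "tz": 0.5, "wx": 0, "wy": 0, "wz": 0},
    {"jaw": 0.2, "tx": 0, "ty": 0, "tz": 0, "wx": 0, "wy": 0, "wz": -10.5},
    {"jaw": 0.2, "tx": 0, "ty": 0, "tz": 0, "wx": 0, "wy": 0, "wz": -10.5},
    {"jaw": 0.2, "tx": 0, "ty": 0, "tz": 0, "wx": 0, "wy": 0, "wz": -10.5},
    {"jaw": 0.2, "tx": 0, "ty": 0, "tz": 0, "wx": 0, "wy": 0, "wz": -10.5},
    {"jaw": 0.2, "tx": 0, "ty": 0, "tz": 0, "wx": 0, "wy": 0, "wz": -10.5},
    {"jaw": 0.2, "tx": 0, "ty": 0, "tz": 0, "wx": 0, "wy": 0, "wz": -10.5},
    {"jaw": 0.2, "tx": 0, "ty": 0, "tz": 0, "wx": 0, "wy": 0, "wz": -10.5},
    {"jaw": 0.2, "tx": 0, "ty": 0, "tz": 0, "wx": 0, "wy": 0, "wz": -10.5},
    {"jaw": 0.2, "tx": 0, "ty": 0, "tz": 0, "wx": 0, "wy": 0, "wz": -10.5}
  ]
}}

```text
clock: 2.58
tcp_pos: [0.5349, -0.1424, 0.3604]
orientation: [-0.0, 0.541, 0.841, -0.0]
wrist_force: [-0.0, 0.2, -0.3]
finger_gap: 0.0511
```

{"op": "carry_out", "data": {
  "motion": [
    {"jaw": 0.2, "tx": 0, "ty": 0, "tz": 0, "wx": 0, "wy": 0, "wz": -10.5},
    {"jaw": 0.2, "tx": 0, "ty": 0, "tz": 0, "wx": 0, "wy": 0, "wz": -10.5},
    {"jaw": 0.2, "tx": 0, "ty": 0, "tz": 0, "wx": 0, "wy": 0, "wz": -10.5},
    {"jaw": 0.2, "tx": 0, "ty": 0, "tz": 0, "wx": 0, "wy": 0, "wz": -10.5},
    {"jaw": 0.2, "tx": 0, "ty": 0, "tz": 0, "wx": 0, "wy": 0, "wz": -10.5},
    {"jaw": 0.2, "tx": 0, "ty": 0, "tz": 0, "wx": 0, "wy": 0, "wz": -10.5},
    {"jaw": 0.2, "tx": 0, "ty": 0, "tz": 0, "wx": 0, "wy": 0, "wz": -10.5},
    {"jaw": 0.2, "tx": 0, "ty": 0, "tz": 0, "wx": 0, "wy": 0, "wz": -10.5},
    {"jaw": 0.2, "tx": 0, "ty": 0, "tz": 0, "wx": 0, "wy": 0, "wz": 0},
    {"jaw": 0.2, "tx": 0, "ty": 0, "tz": 0, "wx": 0, "wy": 0, "wz": 0}
  ]
}}

```text
clock: 3.82
tcp_pos: [0.535, -0.1425, 0.3606]
orientation: [-0.0, -0.156, 0.988, 0.0]
wrist_force: [-0.0, 0.4, -0.3]
finger_gap: 0.0511
```

```bash
python3 - <<'E'
from h import *
import cv2,pickle
delta((.535,-.142,.36),-162)
c=eyes.calibration('wrist');im=eyes.read_camera('wrist')
pickle.dump(c,open('w1.pkl','wb'))
cv2.imwrite('pics/w1.png',im)
print(proj(c,'wrist',(.535,-.142,.034)),proj(c,'wrist',(.535,-.142,.088)))
E
```

```text
shift cm (tool) [-0.018  0.046  0.057] rotvec deg [ 0.   -0.01 -0.03] t 3.825
tcp [ 0.53497188 -0.14249461  0.36057384] F [-0.03987448  0.40029483 -0.34474126] gap 0.05113080471191591 q6 -41.187626719265296
(np.float64(252.5601798796893), np.float64(174.04767619771533)) (np.float64(252.44030077996788), np.float64(190.31530295457276))
```

View pics/w1.png

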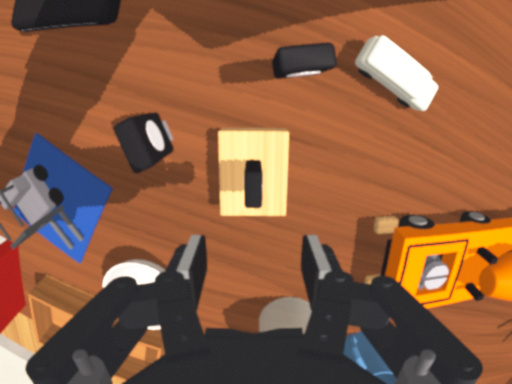

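```bash
python3 - <<'E'
import cv2
s=cv2.imread('pics/w1.png')
cv2.imwrite('pics/w1c.png',cv2.resize(s[120:225,205:305],None,fx=7,fy=7,interpolation=cv2.INTER_CUBIC)[:600*2])
cv2.imwrite('pics/w1d.png',cv2.resize(s[205:315,370:512],None,fx=5,fy=5,interpolation=cv2.INTER_CUBIC))
E
```

```text
(no output)
```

View pics/w1c.png

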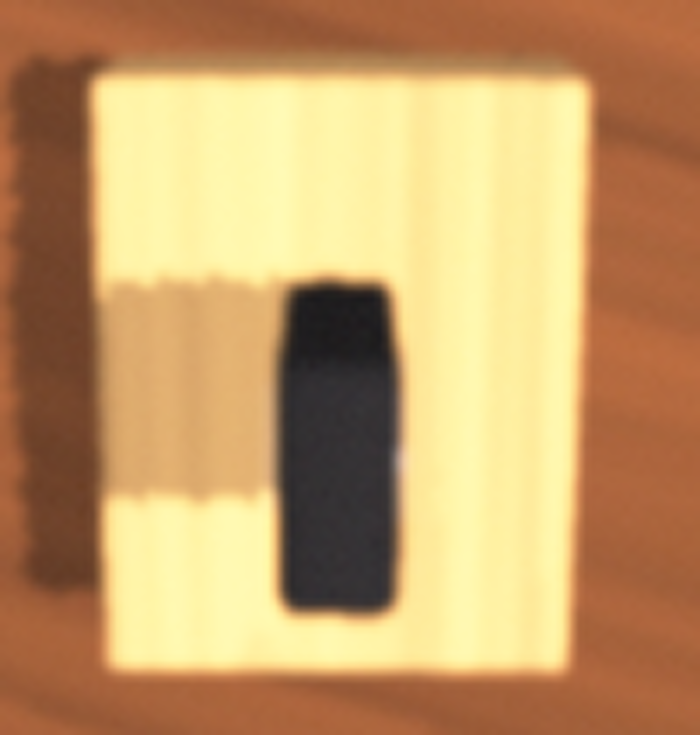

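View pics/w1d.png

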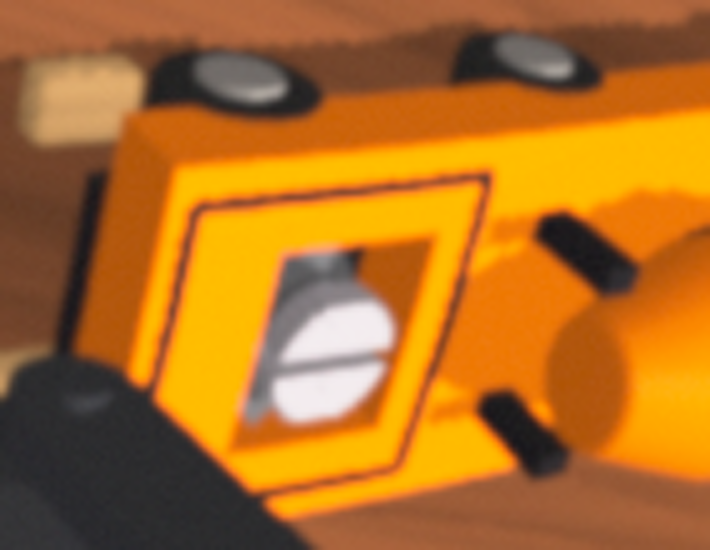

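```bash
python3 - <<'E'
from h import *
import pickle
c=pickle.load(open('w1.pkl','rb'))
f=lambda p,z:hit(c,'wrist',cu(p,7,205,120),z)
P=[f(p,.034) for p in [(90,75),(592,75),(570,672),(108,672)]];print('stand',np.mean(P,0),[np.linalg.norm(P[i]-P[i-1]) for i in range(4)])
d=P[2]-P[1]+P[3]-P[0];print(np.degrees(np.arctan2(d[1],d[0])))
K=[f(p,.088) for p in [(282,360),(396,360),(396,612),(282,612)]];print('key',np.mean(K,0),[np.linalg.norm(K[i]-K[i-1]) for i in range(4)])
E
```

```text
stand [ 0.53525704 -0.14129457  0.034     ] [np.float64(0.09199380153627125), np.float64(0.07174705365356712), np.float64(0.09200588950455693), np.float64(0.07160683190704209)]
17.828267480588362
key [ 0.53402652 -0.14181287  0.088     ] [np.float64(0.032414208814395024), np.float64(0.013685586861811028), np.float64(0.03241433031094778), np.float64(0.014231848058559197)]
```

{"op": "carry_out", "data": {
  "motion": [
    {"jaw": 0.2, "tx": 0.02, "ty": 0.11, "tz": 3, "wx": 0, "wy": 0, "wz": 0},
    {"jaw": 0.2, "tx": 0, "ty": 0, "tz": 3, "wx": 0, "wy": 0, "wz": 0},
    {"jaw": 0.2, "tx": 0, "ty": 0, "tz": 3, "wx": 0, "wy": 0, "wz": 0},
    {"jaw": 0.2, "tx": 0, "ty": 0, "tz": 2.5, "wx": 0, "wy": 0, "wz": 0},
    {"jaw": 0.2, "tx": 0, "ty": 0, "tz": 2, "wx": 0, "wy": 0, "wz": 0},
    {"jaw": 0.2, "tx": 0, "ty": 0, "tz": 0.95, "wx": 0, "wy": 0, "wz": 0},
    {"jaw": 0.2, "tx": 0, "ty": 0, "tz": 0, "wx": 0, "wy": 0, "wz": 0}
  ],
  "force": 70
}}

```text
clock: 4.75
tcp_pos: [0.5343, -0.1415, 0.2158]
orientation: [-0.0, -0.157, 0.988, 0.0]
wrist_force: [0.4, -0.0, 0.6]
finger_gap: 0.051
```

```bash
python3 - <<'E'
from h import *
import cv2,pickle
delta((.5345,-.1415,.216),-162)
im=eyes.read_camera('wrist')
cv2.imwrite('pics/w2.png',im)
E
```

```text
shift cm (tool) [-0.017 -0.011 -0.021] rotvec deg [ 0.04 -0.05  0.1 ] t 4.75
tcp [ 0.53430353 -0.14145209  0.21578925] F [ 0.39693873 -0.04156315  0.58996263] gap 0.0510418164934984 q6 -41.24921557166218
```

View pics/w2.png

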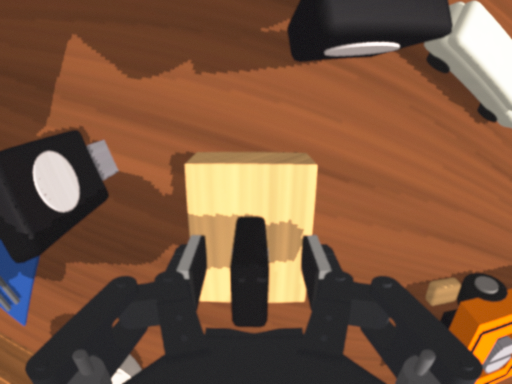

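{"op": "carry_out", "data": {
  "motion": [
    {"jaw": -0.4, "tx": 0, "ty": -0.05, "tz": 0, "wx": 0, "wy": 0, "wz": 0},
    {"jaw": -1, "tx": 0, "ty": 0, "tz": 0, "wx": 0, "wy": 0, "wz": 0},
    {"jaw": -1, "tx": 0, "ty": 0, "tz": 0, "wx": 0, "wy": 0, "wz": 0},
    {"jaw": -1, "tx": 0, "ty": 0, "tz": 0, "wx": 0, "wy": 0, "wz": 0},
    {"jaw": -1, "tx": 0, "ty": 0, "tz": 0, "wx": 0, "wy": 0, "wz": 0}
  ],
  "force": 70
}}

```text
clock: 5.42
tcp_pos: [0.5351, -0.1422, 0.2172]
orientation: [0.001, -0.158, 0.987, -0.001]
wrist_force: [-0.4, -0.0, 5.4]
finger_gap: 0.0149
```

{"op": "carry_out", "data": {
  "motion": [
    {"jaw": -1, "tx": 0, "ty": 0, "tz": -0.3, "wx": 0, "wy": 0, "wz": 0},
    {"jaw": -1, "tx": 0, "ty": 0, "tz": -0.7, "wx": 0, "wy": 0, "wz": 0},
    {"jaw": -1, "tx": 0, "ty": 0, "tz": -2, "wx": 0, "wy": 0, "wz": 0},
    {"jaw": -1, "tx": 0, "ty": 0, "tz": -3, "wx": 0, "wy": 0, "wz": 0},
    {"jaw": -1, "tx": 0, "ty": 0, "tz": -4, "wx": 0, "wy": 0, "wz": 0},
    {"jaw": -1, "tx": 0, "ty": 0, "tz": -4, "wx": 0, "wy": 0, "wz": 0},
    {"jaw": -1, "tx": 0, "ty": 0, "tz": 0, "wx": 0, "wy": 0, "wz": 0}
  ]
}}

```text
clock: 6.3
tcp_pos: [0.5356, -0.1423, 0.36]
orientation: [0.003, -0.158, 0.987, -0.002]
wrist_force: [0.2, 0.7, -1.5]
finger_gap: 0.0153
```

```bash
python3 - <<'E'
from h import *
import cv2,pickle
delta((.5345,-.1415,.36),-162)
c=eyes.calibration('wrist');im=eyes.read_camera('wrist');pickle.dump(c,open('w3.pkl','wb'))
cv2.imwrite('pics/w3.png',im)
s=eyes.read_camera('scene');t=eyes.read_camera('top')
cv2.imwrite('pics/s3.png',cv2.resize(s[100:230,160:300],None,fx=5,fy=5,interpolation=cv2.INTER_CUBIC))
cv2.imwrite('pics/t3.png',t)
st=get_state();M=R.from_quat(st['orientation'],scalar_first=True).as_matrix()
for a in [(0,0,.156-.027),(0,0,.156+.027),(0,0,.2092)]: print(proj(c,'wrist',st['tcp_pos']+M@np.array(a)))
cs=eyes.calibration('scene')
for a in [(0,0,.156),(0,0,.2092)]: print(proj(cs,'scene',st['tcp_pos']+M@np.array(a)))
E
```

```text
shift cm (tool) [ 0.078  0.115 -0.003] rotvec deg [-0.26  0.29  0.15] t 6.3
tcp [ 0.53559579 -0.14234957  0.35997642] F [ 0.24471687  0.72878139 -1.52222646] gap 0.015287923019453932 q6 -41.328539590558215
(np.float64(254.65029979874794), np.float64(286.97663825459597))
(np.float64(254.7346168833223), np.float64(231.30954841014338))
(np.float64(254.75501123148237), np.float64(213.9012145074414))
(np.float64(240.7970300650971), np.float64(138.8737257782085))
(np.float64(241.1469337096825), np.float64(158.78162156151677))
```

View pics/w3.png

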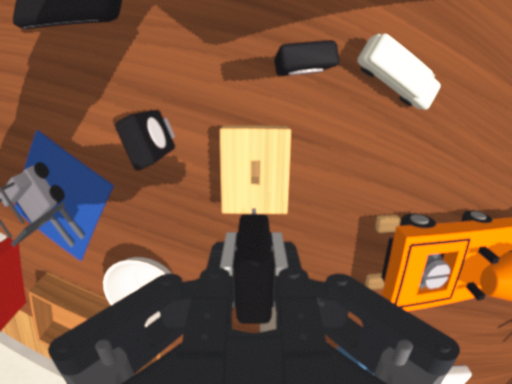

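View pics/s3.png

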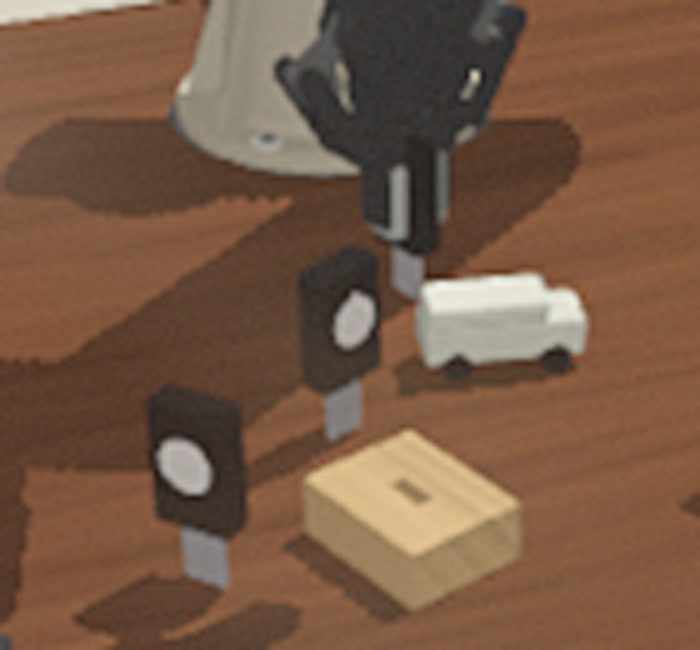

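```bash
python3 - <<'E'
from h import *
import pickle,cv2
s=cv2.imread('pics/w3.png')
cv2.imwrite('pics/w3c.png',cv2.resize(s[120:245,205:305],None,fx=6,fy=6,interpolation=cv2.INTER_CUBIC))
c=pickle.load(open('w3.pkl','rb'))
print(hit(c,'wrist',(256,172),.034))
delta((.577,.110,.36),-71)
E
```

```text
[ 0.53440037 -0.14015402  0.034     ]
shift cm (tool) [-11.901  22.596  -0.461] rotvec deg [ 9.000e-02 -1.000e-02 -9.086e+01] t 6.45
tcp [ 0.53426721 -0.14178799  0.3553335 ] F [-0.3842744   0.40721197 -1.16122685] gap 0.015132432747024745 q6 -41.327563315356784
```

View pics/w3c.png

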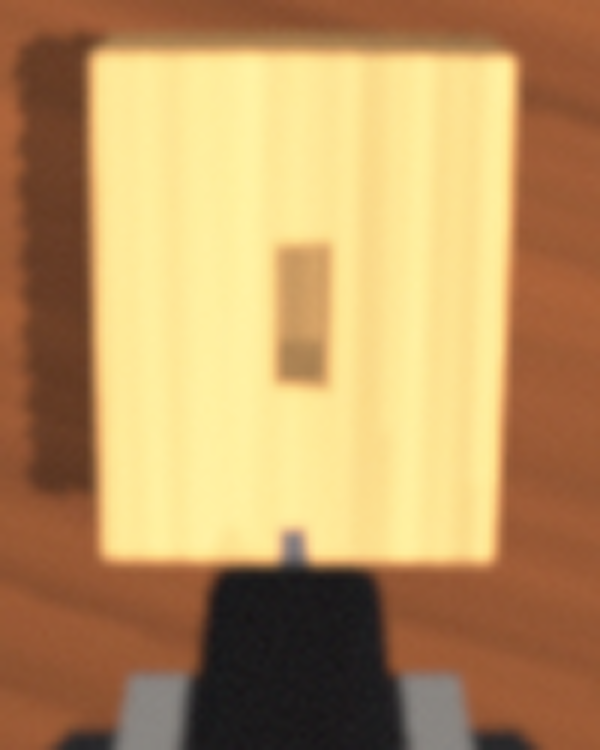

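{"op": "carry_out", "data": {
  "motion": [
    {"jaw": -1, "tx": -1.98, "ty": 3.77, "tz": -0.1, "wx": 0, "wy": 0, "wz": 0},
    {"jaw": -1, "tx": -1.98, "ty": 3.77, "tz": -0.1, "wx": 0, "wy": 0, "wz": 0},
    {"jaw": -1, "tx": -1.98, "ty": 3.77, "tz": -0.1, "wx": 0, "wy": 0, "wz": 0},
    {"jaw": -1, "tx": -1.98, "ty": 3.77, "tz": -0.1, "wx": 0, "wy": 0, "wz": 0},
    {"jaw": -1, "tx": -1.98, "ty": 3.77, "tz": -0.1, "wx": 0, "wy": 0, "wz": 0},
    {"jaw": -1, "tx": -2.0, "ty": 3.75, "tz": 0, "wx": 0, "wy": 0, "wz": 0},
    {"jaw": -1, "tx": 0, "ty": 0, "tz": 0, "wx": 0, "wy": 0, "wz": -10.1},
    {"jaw": -1, "tx": 0, "ty": 0, "tz": 0, "wx": 0, "wy": 0, "wz": -10.1},
    {"jaw": -1, "tx": 0, "ty": 0, "tz": 0, "wx": 0, "wy": 0, "wz": -10.1},
    {"jaw": -1, "tx": 0, "ty": 0, "tz": 0, "wx": 0, "wy": 0, "wz": -10.1},
    {"jaw": -1, "tx": 0, "ty": 0, "tz": 0, "wx": 0, "wy": 0, "wz": -10.1},
    {"jaw": -1, "tx": 0, "ty": 0, "tz": 0, "wx": 0, "wy": 0, "wz": -10.1},
    {"jaw": -1, "tx": 0, "ty": 0, "tz": 0, "wx": 0, "wy": 0, "wz": -10.1},
    {"jaw": -1, "tx": 0, "ty": 0, "tz": 0, "wx": 0, "wy": 0, "wz": -10.1},
    {"jaw": -1, "tx": 0, "ty": 0, "tz": 0, "wx": 0, "wy": 0, "wz": -10.1},
    {"jaw": -1, "tx": 0, "ty": 0, "tz": 0, "wx": 0, "wy": 0, "wz": 0},
    {"jaw": -1, "tx": 0, "ty": 0, "tz": 0, "wx": 0, "wy": 0, "wz": 0},
    {"jaw": -1, "tx": 0, "ty": 0, "tz": 0, "wx": 0, "wy": 0, "wz": 0}
  ]
}}

```text
clock: 8.7
tcp_pos: [0.5773, 0.1098, 0.3607]
orientation: [0.0, 0.814, -0.581, -0.0]
wrist_force: [0.0, -0.2, -0.7]
finger_gap: 0.0155
```

```bash
python3 - <<'E'
from h import *
import cv2,pickle
delta((.577,.110,.36),-71)
c=eyes.calibration('wrist');im=eyes.read_camera('wrist');pickle.dump(c,open('w4.pkl','wb'))
cv2.imwrite('pics/w4.png',im)
cv2.imwrite('pics/w4c.png',cv2.resize(im[110:250,170:340],None,fx=4.5,fy=4.5,interpolation=cv2.INTER_CUBIC)[:600])
delta((.577,.110,.36),-71)
st=get_state();M=R.from_quat(st['orientation'],scalar_first=True).as_matrix()
print(proj(c,'wrist',st['tcp_pos']+M@np.array((0,0,.2092))))
E
```

```text
shift cm (tool) [-0.025  0.021  0.073] rotvec deg [ 0.04  0.   -0.05] t 8.7
tcp [0.57727665 0.10983425 0.36072658] F [ 0.00168947 -0.15591825 -0.74423552] gap 0.015456660758928173 q6 -106.00119954134885
shift cm (tool) [-0.027  0.022  0.091] rotvec deg [ 0.03  0.   -0.03] t 8.75
tcp [0.57729979 0.10981271 0.36090684] F [ 0.225724   -0.68842634  0.03616896] gap 0.015517511833435228 q6 -106.02215269908602
(np.float64(253.82160897527146), np.float64(218.84645827677363))
```

View pics/w4.png

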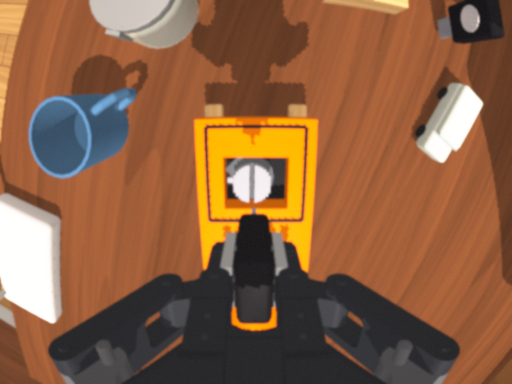

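View pics/w4c.png

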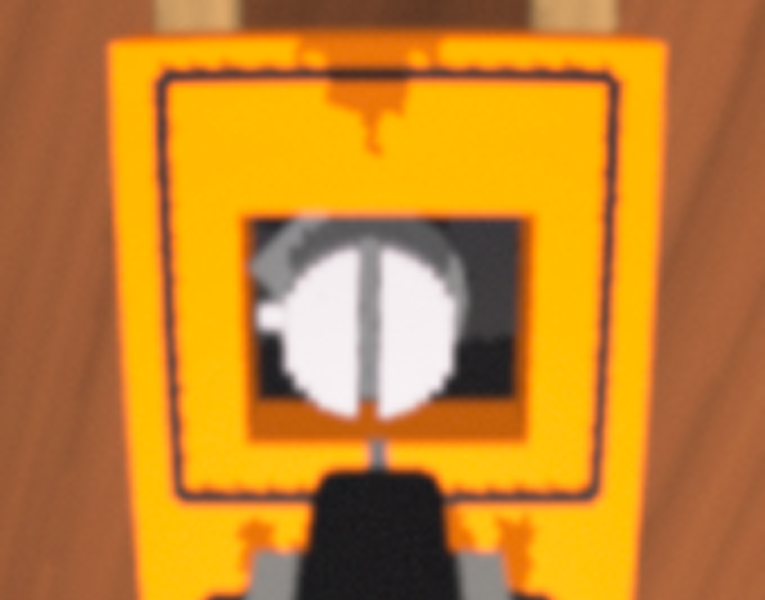

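```bash
python3 - <<'E'
from h import *
import pickle
c=pickle.load(open('w4.pkl','rb'))
f=lambda p,z:hit(c,'wrist',cu(p,4.5,170,110),z)
st=get_state();M=R.from_quat(st['orientation'],scalar_first=True).as_matrix()
T=lambda p:np.round((M.T@(p-st['tcp_pos']))*1000,2)
print('tip edge',T(f((377,441),st['tcp_pos'][2]-.2092)))
W=[f(p,.066) for p in [(243,215),(535,215),(527,437),(249,437)]];print('well',T(np.mean(W,0)),[T(w) for w in W])
for z in(.061,.065,.069): print(z,'slot',T(f((370,245),z)),T(f((368,395),z)),'disc c',T(f((369,330),z)),'edges',T(f((283,330),z)),T(f((456,330),z)),T(f((369,243),z)),T(f((369,418),z)))
D=[f(p,.066) for p in [(108,38),(667,38)]];print('deck rear',[T(p) for p in D])
L=[f(p,.066) for p in [(108,45),(138,595)]];Rr=[f(p,.066) for p in [(667,45),(635,595)]]
print([T(p) for p in L+Rr])
E
```

```text
tip edge [  7.91  -0.29 209.2 ]
well [ -0.85   1.96 294.91] [array([ 23.11, -27.52, 294.89]), array([ 23.21,  31.5 , 294.92]), array([-24.83,  31.49, 294.92]), array([-24.88, -27.62, 294.9 ])]
0.061 slot [ 15.67  -1.9  299.91] [-17.13  -2.35 299.91] disc c [ -2.65  -2.12 299.91] edges [ -2.66 -20.22 299.9 ] [ -2.62  16.17 299.91] [ 16.09  -2.1  299.91] [-22.37  -2.15 299.91]
0.065 slot [ 16.59  -1.87 295.91] [-15.71  -2.32 295.91] disc c [ -1.45  -2.09 295.91] edges [ -1.46 -19.92 295.9 ] [ -1.43  15.93 295.91] [ 17.01  -2.07 295.91] [-20.88  -2.11 295.91]
0.069 slot [ 17.52  -1.84 291.91] [-14.3   -2.28 291.91] disc c [-2.6000e-01 -2.0600e+00  2.9191e+02] edges [-2.600e-01 -1.962e+01  2.919e+02] [-2.3000e-01  1.5690e+01  2.9191e+02] [ 17.93  -2.04 291.91] [-19.39  -2.08 291.91]
deck rear [array([ 59.56, -53.94, 294.88]), array([ 59.8 ,  57.25, 294.93])]
[array([ 58.15, -53.98, 294.88]), array([-63.35, -54.23, 294.88]), array([ 58.39,  57.3 , 294.93]), array([-63.3 ,  57.8 , 294.93])]
```

{"op": "carry_out", "data": {
  "motion": [
    {"jaw": -1, "tx": -0.02, "ty": -0.18, "tz": 2, "wx": 0, "wy": 0, "wz": 0},
    {"jaw": -1, "tx": 0, "ty": 0, "tz": 2, "wx": 0, "wy": 0, "wz": 0},
    {"jaw": -1, "tx": 0, "ty": 0, "tz": 2, "wx": 0, "wy": 0, "wz": 0},
    {"jaw": -1, "tx": 0, "ty": 0, "tz": 1.4, "wx": 0, "wy": 0, "wz": 0},
    {"jaw": -1, "tx": 0, "ty": 0, "tz": 0, "wx": 0, "wy": 0, "wz": 0},
    {"jaw": -1, "tx": 0, "ty": 0, "tz": 0, "wx": 0, "wy": 0, "wz": 0},
    {"jaw": -1, "tx": 0, "ty": 0, "tz": 0, "wx": 0, "wy": 0, "wz": 0}
  ]
}}

```text
clock: 9.62
tcp_pos: [0.5794, 0.1106, 0.2882]
orientation: [-0.001, 0.814, -0.58, 0.001]
wrist_force: [-0.4, 0.1, -0.7]
finger_gap: 0.0155
```

```bash
python3 - <<'E'
from h import *
import cv2,pickle
delta((.577,.110,.36),-71)
c=eyes.calibration('wrist');im=eyes.read_camera('wrist');pickle.dump(c,open('w5.pkl','wb'))
cv2.imwrite('pics/w5.png',im)
cv2.imwrite('pics/w5c.png',cv2.resize(im[120:240,190:320],None,fx=5,fy=5,interpolation=cv2.INTER_CUBIC)[:600])
s=eyes.read_camera('scene')
cv2.imwrite('pics/s5.png',cv2.resize(s[110:210,290:420],None,fx=5,fy=5,interpolation=cv2.INTER_CUBIC)[:600])
E
```

```text
shift cm (tool) [-0.015  0.236 -7.183] rotvec deg [-0.1  -0.03  0.03] t 9.625
tcp [0.57941097 0.11063053 0.28817161] F [-0.42636766  0.12993127 -0.7363352 ] gap 0.015460761327275443 q6 -106.01744326503659
```

View pics/w5c.png

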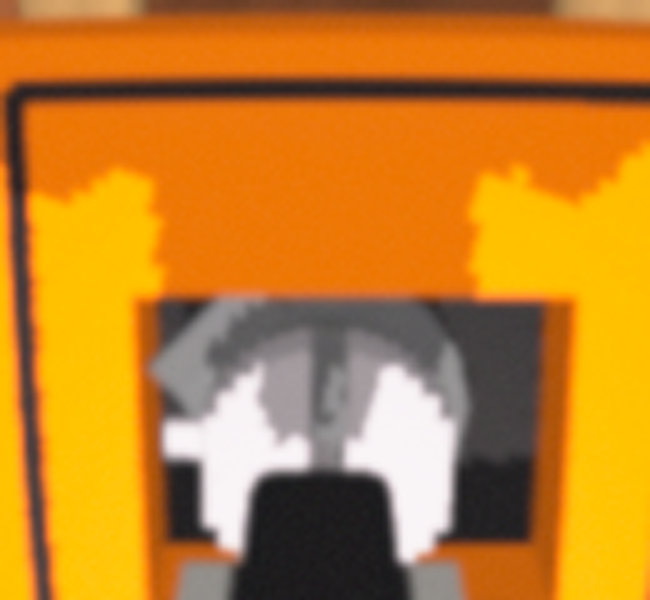

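View pics/s5.png

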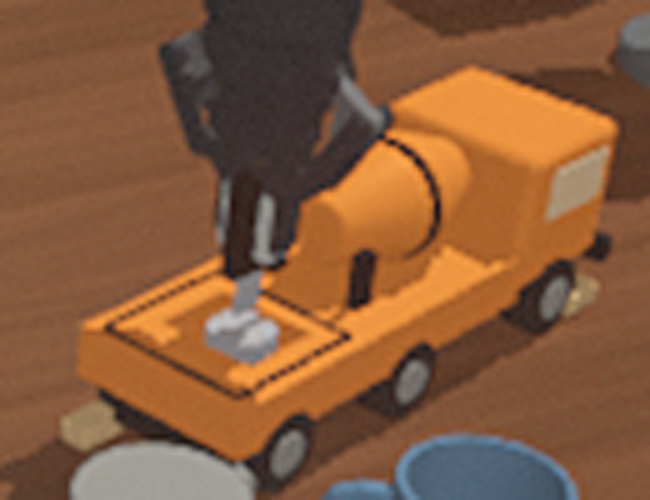

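{"op": "carry_out", "data": {
  "motion": [
    {"jaw": -1, "tx": 0, "ty": 0, "tz": 0.4, "wx": 0, "wy": 0, "wz": 0},
    {"jaw": -1, "tx": 0, "ty": 0, "tz": 0.4, "wx": 0, "wy": 0, "wz": 0},
    {"jaw": -1, "tx": 0, "ty": 0, "tz": 0.2, "wx": 0, "wy": 0, "wz": 0},
    {"jaw": -1, "tx": 0, "ty": 0, "tz": 0.2, "wx": 0, "wy": 0, "wz": 0},
    {"jaw": -1, "tx": 0, "ty": 0, "tz": 0, "wx": 0, "wy": 0, "wz": 0}
  ]
}}

```text
clock: 10.35
tcp_pos: [0.5789, 0.1106, 0.2749]
orientation: [0.0, 0.814, -0.58, -0.0]
wrist_force: [-0.3, 0.1, -0.2]
finger_gap: 0.0151
```

{"op": "carry_out", "data": {
  "motion": [
    {"jaw": -1, "tx": 0, "ty": 0, "tz": 0.2, "wx": 0, "wy": 0, "wz": 0},
    {"jaw": -1, "tx": 0, "ty": 0, "tz": 0.1, "wx": 0, "wy": 0, "wz": 0},
    {"jaw": -1, "tx": 0, "ty": 0, "tz": 0, "wx": 0, "wy": 0, "wz": 0}
  ]
}}

```text
clock: 10.72
tcp_pos: [0.579, 0.1106, 0.2721]
orientation: [0.0, 0.814, -0.58, -0.0]
wrist_force: [-0.4, -0.2, -0.4]
finger_gap: 0.0154
```

{"op": "carry_out", "data": {
  "motion": [
    {"jaw": -1, "tx": 0, "ty": 0, "tz": 0.1, "wx": 0, "wy": 0, "wz": 0},
    {"jaw": -1, "tx": 0, "ty": 0, "tz": 0.1, "wx": 0, "wy": 0, "wz": 0},
    {"jaw": -1, "tx": 0, "ty": 0, "tz": 0, "wx": 0, "wy": 0, "wz": 0}
  ]
}}

```text
clock: 11.1
tcp_pos: [0.5789, 0.1106, 0.27]
orientation: [0.0, 0.814, -0.58, -0.0]
wrist_force: [0.4, -0.4, -0.4]
finger_gap: 0.015
```

{"op": "carry_out", "data": {
  "motion": [
    {"jaw": -1, "tx": 0, "ty": 0, "tz": 0.15, "wx": 0, "wy": 0, "wz": 0},
    {"jaw": -1, "tx": 0, "ty": 0, "tz": 0.05, "wx": 0, "wy": 0, "wz": 0},
    {"jaw": -1, "tx": 0, "ty": 0, "tz": 0, "wx": 0, "wy": 0, "wz": 0}
  ]
}}

```text
clock: 11.48
tcp_pos: [0.579, 0.1106, 0.2681]
orientation: [0.0, 0.814, -0.58, -0.0]
wrist_force: [-0.4, -0.2, -1.7]
finger_gap: 0.0151
```

{"op": "carry_out", "data": {
  "motion": [
    {"jaw": -1, "tx": 0, "ty": 0, "tz": 0.15, "wx": 0, "wy": 0, "wz": 0},
    {"jaw": -1, "tx": 0, "ty": 0, "tz": 0.05, "wx": 0, "wy": 0, "wz": 0},
    {"jaw": -1, "tx": 0, "ty": 0, "tz": 0, "wx": 0, "wy": 0, "wz": 0}
  ]
}}

```text
clock: 11.85
tcp_pos: [0.579, 0.1106, 0.2661]
orientation: [0.0, 0.814, -0.58, 0.0]
wrist_force: [-0.2, 0.0, -0.5]
finger_gap: 0.015
```

{"op": "carry_out", "data": {
  "motion": [
    {"jaw": -1, "tx": 0, "ty": 0, "tz": 0.15, "wx": 0, "wy": 0, "wz": 0},
    {"jaw": -1, "tx": 0, "ty": 0, "tz": 0.05, "wx": 0, "wy": 0, "wz": 0},
    {"jaw": -1, "tx": 0, "ty": 0, "tz": 0, "wx": 0, "wy": 0, "wz": 0}
  ]
}}

```text
clock: 12.22
tcp_pos: [0.579, 0.1106, 0.2645]
orientation: [-0.0, 0.814, -0.58, 0.0]
wrist_force: [-1.3, -0.4, 3.3]
finger_gap: 0.0155
```

{"op": "carry_out", "data": {
  "motion": [
    {"jaw": -1, "tx": 0, "ty": 0, "tz": 0.1, "wx": 0, "wy": 0, "wz": 0},
    {"jaw": -1, "tx": 0, "ty": 0, "tz": 0.1, "wx": 0, "wy": 0, "wz": 0},
    {"jaw": -1, "tx": 0, "ty": 0, "tz": 0, "wx": 0, "wy": 0, "wz": 0}
  ]
}}

```text
clock: 12.6
tcp_pos: [0.579, 0.1106, 0.2624]
orientation: [-0.0, 0.814, -0.58, 0.0]
wrist_force: [-1.0, 0.0, 5.8]
finger_gap: 0.0156
```

{"op": "carry_out", "data": {
  "motion": [
    {"jaw": -1, "tx": 0, "ty": 0, "tz": 0.1, "wx": 0, "wy": 0, "wz": 0},
    {"jaw": -1, "tx": 0, "ty": 0, "tz": 0.1, "wx": 0, "wy": 0, "wz": 0},
    {"jaw": -1, "tx": 0, "ty": 0, "tz": 0, "wx": 0, "wy": 0, "wz": 0}
  ]
}}

```text
clock: 12.98
tcp_pos: [0.5791, 0.1106, 0.2607]
orientation: [-0.0, 0.814, -0.58, 0.0]
wrist_force: [-2.0, -0.9, 6.9]
finger_gap: 0.015
```

{"op": "carry_out", "data": {
  "motion": [
    {"jaw": -1, "tx": 0, "ty": 0.04, "tz": 0.1, "wx": 0, "wy": 0, "wz": 0},
    {"jaw": -1, "tx": 0, "ty": 0, "tz": 0.05, "wx": 0, "wy": 0, "wz": 0},
    {"jaw": -1, "tx": 0, "ty": 0, "tz": 0, "wx": 0, "wy": 0, "wz": 0},
    {"jaw": -1, "tx": 0, "ty": 0, "tz": 0, "wx": 0, "wy": 0, "wz": 0}
  ]
}}

```text
clock: 13.48
tcp_pos: [0.5789, 0.1106, 0.2595]
orientation: [-0.0, 0.814, -0.58, 0.001]
wrist_force: [-2.4, -0.2, 9.3]
finger_gap: 0.0155
```

```bash
python3 - <<'E'
from h import *
delta((.577,.110,.26),-71); print(get_state()['ft_torque'])
E
```

```text
shift cm (tool) [-0.009  0.195 -0.046] rotvec deg [-0.08 -0.02  0.05] t 13.475
tcp [0.57887708 0.11055081 0.25954736] F [-2.3955954  -0.19125458  9.28460993] gap 0.015541404652977184 q6 -106.03619750050372
[0.03866128 0.50037361 0.01801985]
```

{"op": "carry_out", "data": {
  "motion": [
    {"jaw": -1, "tx": 0, "ty": 0, "tz": 0, "wx": 0, "wy": 0, "wz": 5},
    {"jaw": -1, "tx": 0, "ty": 0, "tz": 0, "wx": 0, "wy": 0, "wz": 5},
    {"jaw": -1, "tx": 0, "ty": 0, "tz": 0, "wx": 0, "wy": 0, "wz": 5},
    {"jaw": -1, "tx": 0, "ty": 0, "tz": 0, "wx": 0, "wy": 0, "wz": 5},
    {"jaw": -1, "tx": 0, "ty": 0, "tz": 0, "wx": 0, "wy": 0, "wz": 5},
    {"jaw": -1, "tx": 0, "ty": 0, "tz": 0, "wx": 0, "wy": 0, "wz": 0}
  ]
}}

```text
clock: 14.22
tcp_pos: [0.5791, 0.1104, 0.2597]
orientation: [0.001, -0.669, 0.743, -0.001]
wrist_force: [-2.0, -1.5, 8.2]
finger_gap: 0.0149
```

```bash
python3 - <<'E'
from h import *
delta((.577,.110,.26),-71); print(get_state()['ft_torque'])
E
```

```text
shift cm (tool) [ 0.062  0.206 -0.033] rotvec deg [ -0.12  -0.03 -25.  ] t 14.225
tcp [0.57911927 0.11040455 0.25967592] F [-1.95723335 -1.45440241  8.22019134] gap 0.014939074399187822 q6 -80.99747432084774
[-0.14534618  0.32228918  0.04492696]
```

{"op": "carry_out", "data": {
  "motion": [
    {"jaw": -1, "tx": 0, "ty": 0, "tz": 0, "wx": 0, "wy": 0, "wz": 5},
    {"jaw": -1, "tx": 0, "ty": 0, "tz": 0, "wx": 0, "wy": 0, "wz": 5},
    {"jaw": -1, "tx": 0, "ty": 0, "tz": 0, "wx": 0, "wy": 0, "wz": 5},
    {"jaw": -1, "tx": 0, "ty": 0, "tz": 0, "wx": 0, "wy": 0, "wz": 5},
    {"jaw": -1, "tx": 0, "ty": 0, "tz": 0, "wx": 0, "wy": 0, "wz": 0}
  ]
}}

```text
clock: 14.85
tcp_pos: [0.5791, 0.1103, 0.2597]
orientation: [0.001, -0.53, 0.848, -0.001]
wrist_force: [-1.2, -0.7, 8.3]
finger_gap: 0.0152
```

```bash
python3 - <<'E'
from h import *
delta((.577,.110,.26),-71); print(get_state()['ft_torque'])
E
```

```text
shift cm (tool) [ 0.119  0.176 -0.034] rotvec deg [-1.200e-01 -3.000e-02 -4.501e+01] t 14.85
tcp [0.57910314 0.11030215 0.25966835] F [-1.22424194 -0.67125575  8.31509485] gap 0.01520061000305548 q6 -60.99725100938661
[-0.29618736  0.33920053 -0.05513843]
```

{"op": "carry_out", "data": {
  "motion": [
    {"jaw": -1, "tx": 0, "ty": 0, "tz": 0, "wx": 0, "wy": 0, "wz": 5},
    {"jaw": -1, "tx": 0, "ty": 0, "tz": 0, "wx": 0, "wy": 0, "wz": 5},
    {"jaw": -1, "tx": 0, "ty": 0, "tz": 0, "wx": 0, "wy": 0, "wz": 5},
    {"jaw": -1, "tx": 0, "ty": 0, "tz": 0, "wx": 0, "wy": 0, "wz": 5},
    {"jaw": -1, "tx": 0, "ty": 0, "tz": 0, "wx": 0, "wy": 0, "wz": 5},
    {"jaw": -1, "tx": 0, "ty": 0, "tz": 0, "wx": 0, "wy": 0, "wz": 5},
    {"jaw": -1, "tx": 0, "ty": 0, "tz": 0, "wx": 0, "wy": 0, "wz": 0}
  ]
}}

```text
clock: 15.72
tcp_pos: [0.5789, 0.1104, 0.2596]
orientation: [0.001, -0.292, 0.956, -0.0]
wrist_force: [-1.3, -1.1, 8.1]
finger_gap: 0.0148
```

```bash
python3 - <<'E'
from h import *
import cv2
delta((.577,.110,.26),-71); print(get_state()['ft_torque'])
im=eyes.read_camera('wrist');cv2.imwrite('pics/w6.png',im)
cv2.imwrite('pics/w6c.png',cv2.resize(im[120:240,190:320],None,fx=5,fy=5,interpolation=cv2.INTER_CUBIC))
E
```

```text
shift cm (tool) [ 0.184  0.071 -0.043] rotvec deg [-1.0e-01  2.0e-02 -7.5e+01] t 15.725
tcp [0.57892436 0.11043523 0.25956905] F [-1.29071697 -1.10587672  8.10980893] gap 0.014827145783087085 q6 -30.996116483910203
[-0.05005774  0.44902305 -0.01212611]
```

View pics/w6c.png

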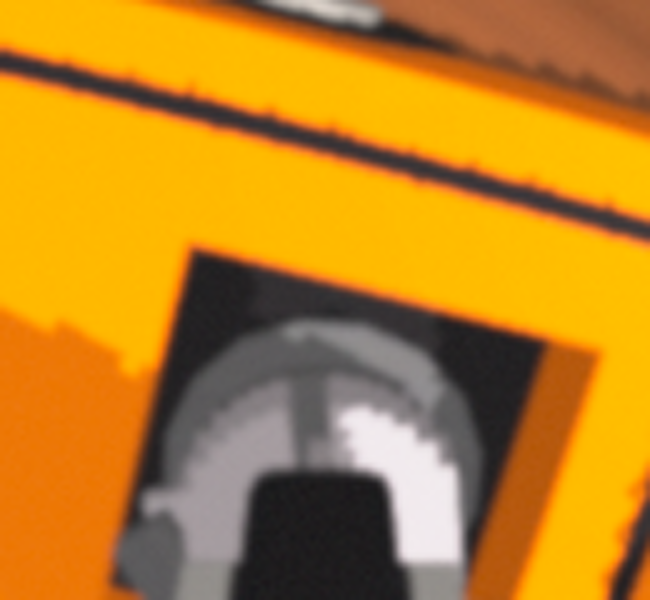

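{"op": "carry_out", "data": {
  "motion": [
    {"jaw": -1, "tx": 0, "ty": 0, "tz": 0, "wx": 0, "wy": 0, "wz": 5},
    {"jaw": -1, "tx": 0, "ty": 0, "tz": 0, "wx": 0, "wy": 0, "wz": 5},
    {"jaw": -1, "tx": 0, "ty": 0, "tz": 0, "wx": 0, "wy": 0, "wz": 5},
    {"jaw": -1, "tx": 0, "ty": 0, "tz": 0, "wx": 0, "wy": 0, "wz": 5},
    {"jaw": -1, "tx": 0, "ty": 0, "tz": 0, "wx": 0, "wy": 0, "wz": 3},
    {"jaw": -1, "tx": 0, "ty": 0, "tz": 0, "wx": 0, "wy": 0, "wz": 0},
    {"jaw": -1, "tx": 0, "ty": 0, "tz": 0, "wx": 0, "wy": 0, "wz": 0}
  ]
}}

```text
clock: 16.65
tcp_pos: [0.5789, 0.1105, 0.2596]
orientation: [0.001, -0.096, 0.995, -0.0]
wrist_force: [-1.6, -0.6, 9.2]
finger_gap: 0.0153
```

```bash
python3 - <<'E'
from h import *
import cv2
delta((.577,.110,.26),-71); print(get_state()['ft_torque'])
im=eyes.read_camera('wrist');cv2.imwrite('pics/w7.png',im)
cv2.imwrite('pics/w7c.png',cv2.resize(im[120:240,190:320],None,fx=5,fy=5,interpolation=cv2.INTER_CUBIC))
E
```

```text
shift cm (tool) [ 0.201 -0.011 -0.041] rotvec deg [-1.000e-01  5.000e-02 -9.796e+01] t 16.65
tcp [0.57894956 0.11048784 0.25959561] F [-1.61211092 -0.61092245  9.21159185] gap 0.015344470877485264 q6 -8.039268813766098
[-0.09419618  0.48277851 -0.01694719]
```

View pics/w7c.png

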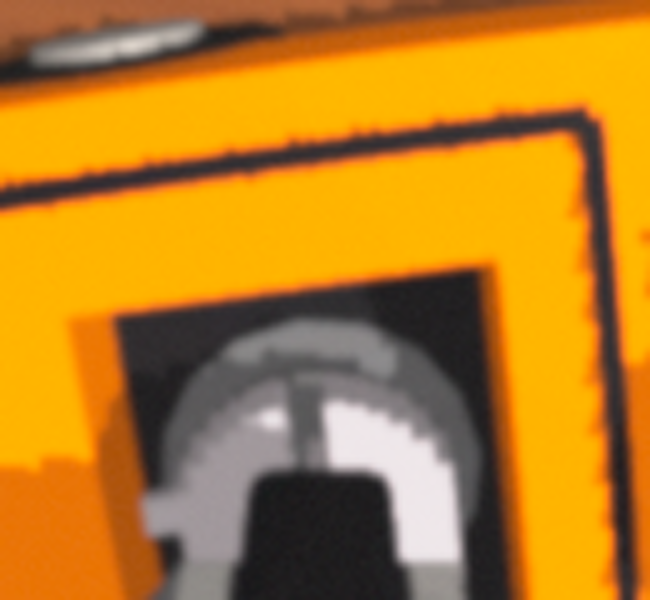

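{"op": "carry_out", "data": {
  "motion": [
    {"jaw": -1, "tx": 0, "ty": 0, "tz": -0.2, "wx": 0, "wy": 0, "wz": 0},
    {"jaw": -1, "tx": 0, "ty": 0, "tz": -0.2, "wx": 0, "wy": 0, "wz": 0},
    {"jaw": -1, "tx": 0, "ty": 0, "tz": -0.2, "wx": 0, "wy": 0, "wz": 0},
    {"jaw": -1, "tx": 0, "ty": 0, "tz": -0.2, "wx": 0, "wy": 0, "wz": -2},
    {"jaw": -1, "tx": 0, "ty": 0, "tz": 0, "wx": 0, "wy": 0, "wz": -1},
    {"jaw": -1, "tx": 0, "ty": 0, "tz": 0, "wx": 0, "wy": 0, "wz": 0}
  ]
}}

```text
clock: 17.45
tcp_pos: [0.5784, 0.1105, 0.266]
orientation: [-0.001, -0.122, 0.992, -0.0]
wrist_force: [0.4, 0.2, -0.6]
finger_gap: 0.015
```

```bash
python3 - <<'E'
from h import *
import cv2
delta((.577,.110,.26),-71); print(get_state()['ft_torque'])
im=eyes.read_camera('wrist');cv2.imwrite('pics/w8.png',im)
cv2.imwrite('pics/w8c.png',cv2.resize(im[120:240,190:320],None,fx=5,fy=5,interpolation=cv2.INTER_CUBIC))
E
```

```text
shift cm (tool) [ 0.145 -0.011  0.604] rotvec deg [ 6.000e-02 -4.000e-02 -9.494e+01] t 17.45
tcp [0.57838428 0.11046044 0.26604232] F [ 0.40151866  0.18502063 -0.58609055] gap 0.015047525653696181 q6 -11.050365807621612
[0.02186434 0.03436372 0.06942495]
```

View pics/w8c.png

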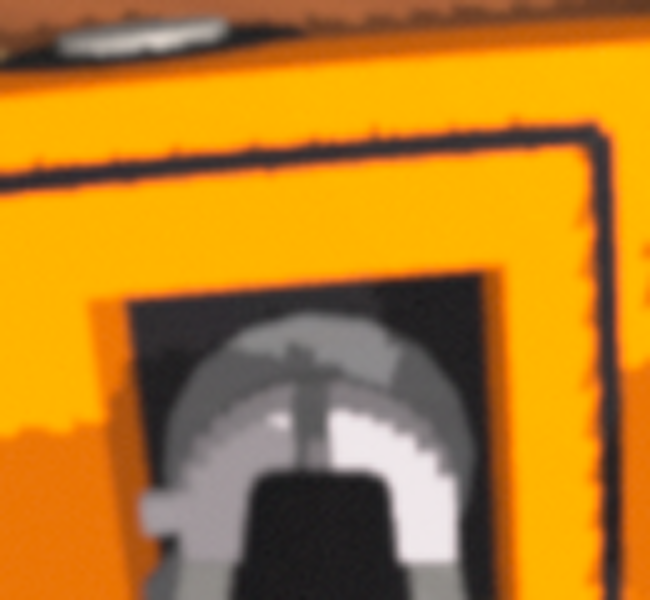

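{"op": "carry_out", "data": {
  "motion": [
    {"jaw": -1, "tx": 0, "ty": 0, "tz": -0.4, "wx": 0, "wy": 0, "wz": 0},
    {"jaw": -1, "tx": 0, "ty": 0, "tz": -0.6, "wx": 0, "wy": 0, "wz": 0},
    {"jaw": -1, "tx": 0, "ty": 0, "tz": -1.5, "wx": 0, "wy": 0, "wz": 0},
    {"jaw": -1, "tx": 0, "ty": 0, "tz": -2.5, "wx": 0, "wy": 0, "wz": 0},
    {"jaw": -1, "tx": 0, "ty": 0, "tz": -2.5, "wx": 0, "wy": 0, "wz": 0},
    {"jaw": -1, "tx": 0, "ty": 0, "tz": -2, "wx": 0, "wy": 0, "wz": 0},
    {"jaw": -1, "tx": 0, "ty": 0, "tz": 0, "wx": 0, "wy": 0, "wz": 0},
    {"jaw": -1, "tx": 0, "ty": 0, "tz": 0, "wx": 0, "wy": 0, "wz": 0}
  ]
}}

```text
clock: 18.5
tcp_pos: [0.5784, 0.1105, 0.3614]
orientation: [-0.0, -0.122, 0.993, -0.0]
wrist_force: [-0.7, -0.1, -0.8]
finger_gap: 0.0155
```

```bash
python3 - <<'E'
from h import *
import cv2,pickle
delta((.5345,-.1415,.36),-162); print(get_state()['ft_torque'])
c=eyes.calibration('wrist')
im=eyes.read_camera('wrist');cv2.imwrite('pics/w9.png',im);pickle.dump(c,open('w9.pkl','wb'))
cv2.imwrite('pics/w9c.png',cv2.resize(im[130:250,190:320],None,fx=5,fy=5,interpolation=cv2.INTER_CUBIC))
s=get_state();print(s['tcp_pos'])
E
```

```text
shift cm (tool) [ 10.376 -23.38    0.148] rotvec deg [-0.   -0.01 -3.96] t 18.5
tcp [0.57843068 0.11048716 0.36144158] F [-0.71037854 -0.06697987 -0.80741642] gap 0.015501972319881712 q6 -11.034882409743533
[ 0.04230769  0.03656689 -0.01478304]
[0.57830072 0.11047066 0.36094557]
```

View pics/w9c.png

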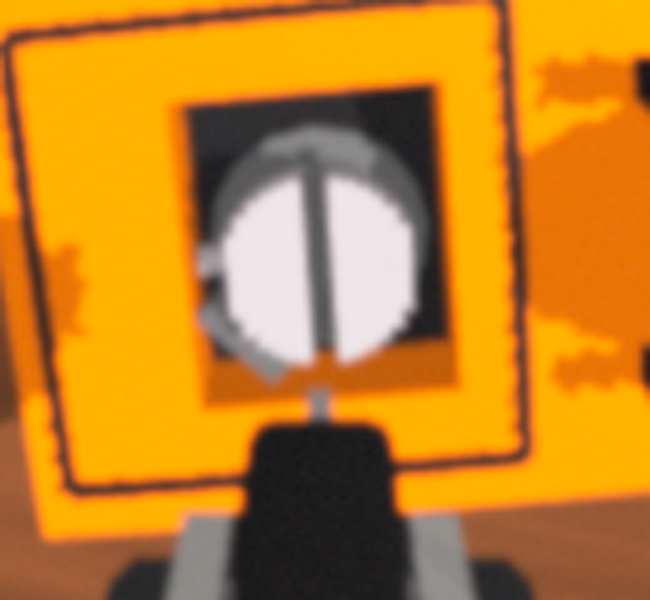

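{"op": "carry_out", "data": {
  "motion": [
    {"jaw": -1, "tx": 1.73, "ty": -3.9, "tz": 0, "wx": 0, "wy": 0, "wz": 0},
    {"jaw": -1, "tx": 1.73, "ty": -3.9, "tz": 0, "wx": 0, "wy": 0, "wz": 0},
    {"jaw": -1, "tx": 1.73, "ty": -3.9, "tz": 0, "wx": 0, "wy": 0, "wz": 0},
    {"jaw": -1, "tx": 1.73, "ty": -3.9, "tz": 0, "wx": 0, "wy": 0, "wz": 0},
    {"jaw": -1, "tx": 1.73, "ty": -3.9, "tz": 0, "wx": 0, "wy": 0, "wz": 0},
    {"jaw": -1, "tx": 1.73, "ty": -3.9, "tz": 0, "wx": 0, "wy": 0, "wz": 0},
    {"jaw": -1, "tx": 0, "ty": 0, "tz": 3, "wx": 0, "wy": 0, "wz": -4},
    {"jaw": -1, "tx": 0, "ty": 0, "tz": 2, "wx": 0, "wy": 0, "wz": 0},
    {"jaw": -1, "tx": 0, "ty": 0, "tz": 0, "wx": 0, "wy": 0, "wz": 0},
    {"jaw": -1, "tx": 0, "ty": 0, "tz": 0, "wx": 0, "wy": 0, "wz": 0},
    {"jaw": -1, "tx": 0, "ty": 0, "tz": 0, "wx": 0, "wy": 0, "wz": 0}
  ]
}}

```text
clock: 19.92
tcp_pos: [0.5351, -0.1417, 0.3126]
orientation: [0.001, -0.157, 0.988, -0.001]
wrist_force: [0.8, 0.5, -0.7]
finger_gap: 0.0157
```

```bash
python3 - <<'E'
from h import *
import cv2,pickle
delta((.5345,-.1418,.36),-162)
c=eyes.calibration('wrist')
im=eyes.read_camera('wrist');cv2.imwrite('pics/w10.png',im);pickle.dump(c,open('w10.pkl','wb'))
cv2.imwrite('pics/w10c.png',cv2.resize(im[120:240,190:320],None,fx=5,fy=5,interpolation=cv2.INTER_CUBIC))
E
```

```text
shift cm (tool) [ 0.057 -0.    -4.735] rotvec deg [-0.07  0.07  0.06] t 19.925
tcp [ 0.53511355 -0.14165781  0.31264805] F [ 0.83478148  0.49380424 -0.74064627] gap 0.01573999944509294 q6 -41.198529049079504
```

View pics/w10c.png

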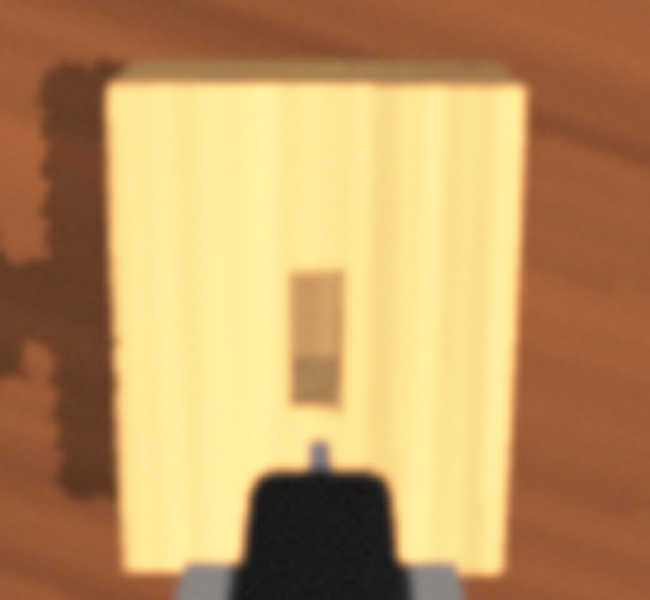

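```bash
python3 - <<'E'
from h import *
import pickle
c=pickle.load(open('w10.pkl','rb'))
f=lambda p,z:hit(c,'wrist',cu(p,5,190,120),z)
st=get_state();M=R.from_quat(st['orientation'],scalar_first=True).as_matrix()
T=lambda p:np.round((M.T@(p-st['tcp_pos']))*1000,2)
print(st['tcp_pos'])
print('tip edge',T(f((319,445),st['tcp_pos'][2]-.2092)))
P=[T(f(p,.034)) for p in [(291,271),(344,271),(342,407),(291,405)]];print(P,np.mean(P,0))
P=[T(f(p,.034)) for p in [(105,85),(527,85),(502,575),(124,573)]];print(P,np.mean(P,0))
E
```

```text
[ 0.53508926 -0.14164535  0.31263675]
tip edge [  8.05   1.18 209.19]
[array([ 12.8 ,  -3.61, 278.63]), array([ 12.81,   5.54, 278.61]), array([-12.2 ,   5.34, 278.65]), array([-11.83,  -3.72, 278.66])] [  0.395    0.8875 278.6375]
[array([ 45.42, -34.9 , 278.62]), array([ 45.49,  36.26, 278.54]), array([-45.77,  35.53, 278.65]), array([-45.47, -35.21, 278.74])] [-8.250000e-02  4.200000e-01  2.786375e+02]
```

{"op": "carry_out", "data": {
  "motion": [
    {"jaw": -1, "tx": 0.08, "ty": -0.05, "tz": 2, "wx": 0, "wy": 0, "wz": 0},
    {"jaw": -1, "tx": 0, "ty": 0, "tz": 2, "wx": 0, "wy": 0, "wz": 0},
    {"jaw": -1, "tx": 0, "ty": 0, "tz": 1.5, "wx": 0, "wy": 0, "wz": 0},
    {"jaw": -1, "tx": 0, "ty": 0, "tz": 1, "wx": 0, "wy": 0, "wz": 0},
    {"jaw": -1, "tx": 0, "ty": 0, "tz": 0.5, "wx": 0, "wy": 0, "wz": 0},
    {"jaw": -1, "tx": 0, "ty": 0, "tz": 0.5, "wx": 0, "wy": 0, "wz": 0},
    {"jaw": -1, "tx": 0, "ty": 0, "tz": 0, "wx": 0, "wy": 0, "wz": 0}
  ]
}}

```text
clock: 20.85
tcp_pos: [0.5341, -0.1425, 0.2366]
orientation: [-0.0, -0.157, 0.988, -0.0]
wrist_force: [-0.1, 0.6, -0.0]
finger_gap: 0.0153
```

```bash
python3 - <<'E'
from h import *
import cv2
delta((.5345,-.1418,.217),-162)
im=eyes.read_camera('wrist');cv2.imwrite('pics/w11.png',im)
E
```

```text
shift cm (tool) [-0.059  0.051  1.963] rotvec deg [-0.   -0.    0.04] t 20.85
tcp [ 0.53409551 -0.14246419  0.23663335] F [-0.12532603  0.61674402 -0.04424248] gap 0.015280229882621786 q6 -41.29748220184118
```

View pics/w11.png

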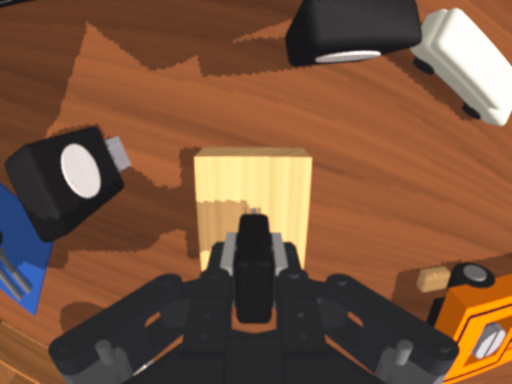

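{"op": "carry_out", "data": {
  "motion": [
    {"jaw": -1, "tx": 0, "ty": 0, "tz": 0.5, "wx": 0, "wy": 0, "wz": 0},
    {"jaw": -1, "tx": 0, "ty": 0, "tz": 0.5, "wx": 0, "wy": 0, "wz": 0},
    {"jaw": -1, "tx": 0, "ty": 0, "tz": 0.5, "wx": 0, "wy": 0, "wz": 0},
    {"jaw": -1, "tx": 0, "ty": 0, "tz": 0.3, "wx": 0, "wy": 0, "wz": 0},
    {"jaw": -1, "tx": 0, "ty": 0, "tz": 0, "wx": 0, "wy": 0, "wz": 0}
  ]
}}

```text
clock: 21.52
tcp_pos: [0.5339, -0.1424, 0.2183]
orientation: [-0.0, -0.157, 0.988, 0.0]
wrist_force: [-0.5, 0.7, 0.3]
finger_gap: 0.015
```

{"op": "carry_out", "data": {
  "motion": [
    {"jaw": -1, "tx": 0, "ty": 0, "tz": 0.1, "wx": 0, "wy": 0, "wz": 0},
    {"jaw": -1, "tx": 0, "ty": 0, "tz": 0.05, "wx": 0, "wy": 0, "wz": 0},
    {"jaw": -1, "tx": 0, "ty": 0, "tz": 0, "wx": 0, "wy": 0, "wz": 0}
  ]
}}

```text
clock: 21.9
tcp_pos: [0.5341, -0.1425, 0.2172]
orientation: [0.0, -0.157, 0.988, -0.0]
wrist_force: [0.0, -0.4, -0.2]
finger_gap: 0.0153
```

{"op": "carry_out", "data": {
  "motion": [
    {"jaw": -1, "tx": 0, "ty": 0, "tz": 0.08, "wx": 0, "wy": 0, "wz": 0},
    {"jaw": -1, "tx": 0, "ty": 0, "tz": 0, "wx": 0, "wy": 0, "wz": 0}
  ]
}}

```text
clock: 22.15
tcp_pos: [0.5341, -0.1424, 0.2172]
orientation: [0.0, -0.157, 0.988, -0.0]
wrist_force: [-2.1, 0.9, 4.9]
finger_gap: 0.0153
```

{"op": "carry_out", "data": {
  "motion": [
    {"jaw": -1, "tx": 0, "ty": 0, "tz": 0.05, "wx": 0, "wy": 0, "wz": 0},
    {"jaw": -1, "tx": 0, "ty": 0, "tz": 0, "wx": 0, "wy": 0, "wz": 0}
  ]
}}

```text
clock: 22.4
tcp_pos: [0.5341, -0.1424, 0.2171]
orientation: [0.0, -0.157, 0.988, -0.0]
wrist_force: [-3.1, 1.2, 7.4]
finger_gap: 0.0154
```

Contact with the stand top. Release.

{"op": "carry_out", "data": {
  "motion": [
    {"jaw": -0.6, "tx": 0, "ty": 0, "tz": -0.05, "wx": 0, "wy": 0, "wz": 0},
    {"jaw": -0.3, "tx": 0, "ty": 0, "tz": 0, "wx": 0, "wy": 0, "wz": 0},
    {"jaw": 0.1, "tx": 0, "ty": 0, "tz": 0, "wx": 0, "wy": 0, "wz": 0},
    {"jaw": 0.2, "tx": 0, "ty": 0, "tz": 0, "wx": 0, "wy": 0, "wz": 0},
    {"jaw": 0.2, "tx": 0, "ty": 0, "tz": 0, "wx": 0, "wy": 0, "wz": 0}
  ]
}}

```text
clock: 23.02
tcp_pos: [0.5341, -0.1425, 0.2163]
orientation: [-0.0, -0.157, 0.988, -0.0]
wrist_force: [-0.0, 0.1, -1.0]
finger_gap: 0.0514
```

```bash
python3 - <<'E'
from h import *
import cv2
delta((.5345,-.1418,.36),-162)
im=eyes.read_camera('wrist');cv2.imwrite('pics/w12.png',im)
E
```

```text
shift cm (tool) [ -0.059   0.049 -14.373] rotvec deg [-0.   -0.01  0.04] t 23.025
tcp [ 0.5340728  -0.14245542  0.21627331] F [-0.00825707  0.06983344 -0.98987208] gap 0.05144684794421255 q6 -41.29612948413238
```

View pics/w12.png

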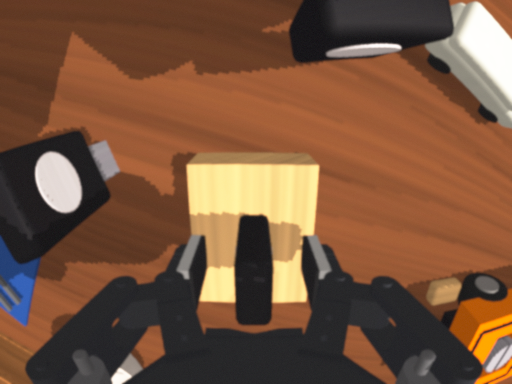

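Released, key (254,270) centred between the fingers. Retreat upward and check.

{"op": "carry_out", "data": {
  "motion": [
    {"jaw": 0.2, "tx": 0, "ty": 0, "tz": -1.5, "wx": 0, "wy": 0, "wz": 0},
    {"jaw": 0.2, "tx": 0, "ty": 0, "tz": -3, "wx": 0, "wy": 0, "wz": 0},
    {"jaw": 0.2, "tx": 0, "ty": 0, "tz": -4, "wx": 0, "wy": 0, "wz": 0},
    {"jaw": 0.2, "tx": 0, "ty": 0, "tz": -4, "wx": 0, "wy": 0, "wz": 0},
    {"jaw": 0.2, "tx": 0, "ty": 0, "tz": -3, "wx": 0, "wy": 0, "wz": 0},
    {"jaw": 0.2, "tx": -3, "ty": -3, "tz": 0, "wx": 0, "wy": 0, "wz": 0},
    {"jaw": 0.2, "tx": 0, "ty": 0, "tz": 0, "wx": 0, "wy": 0, "wz": 0},
    {"jaw": 0.2, "tx": 0, "ty": 0, "tz": 0, "wx": 0, "wy": 0, "wz": 0}
  ]
}}

```text
clock: 24.08
tcp_pos: [0.5714, -0.1615, 0.3715]
orientation: [-0.0, -0.157, 0.988, 0.0]
wrist_force: [-0.3, -0.3, 0.5]
finger_gap: 0.0513
```

```bash
python3 - <<'E'
from h import *
import cv2,pickle
c=eyes.calibration('wrist');im=eyes.read_camera('wrist');pickle.dump(c,open('w13.pkl','wb'));cv2.imwrite('pics/w13.png',im)
s=eyes.read_camera('scene');cv2.imwrite('pics/s13.png',s)
a=cv2.resize(s[140:230,180:280],None,fx=4,fy=4,interpolation=cv2.INTER_CUBIC);b=cv2.resize(s[140:230,300:400],None,fx=4,fy=4,interpolation=cv2.INTER_CUBIC)
cv2.imwrite('pics/s13c.png',np.hstack([a,b])[:, :800])
E
```

```text
(no output)
```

View pics/w13.png

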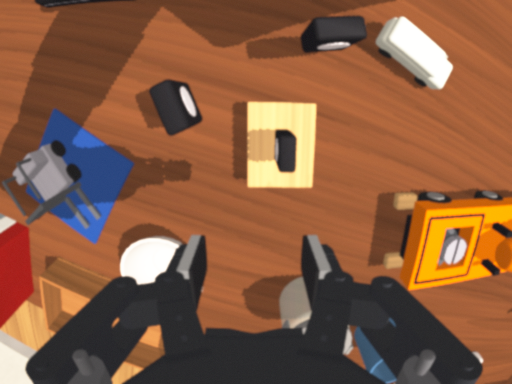

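View pics/s13c.png

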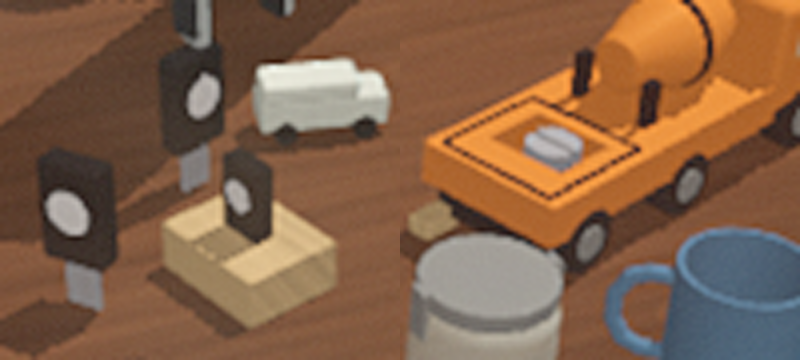

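View pics/s13.png

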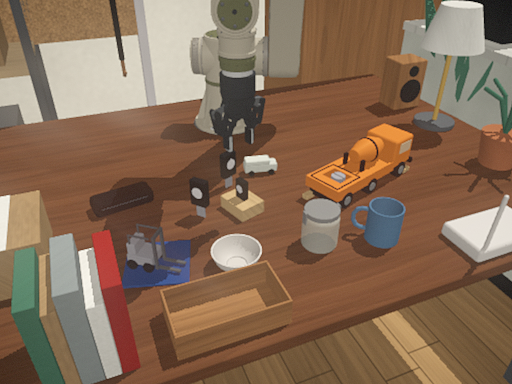

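The key stands upright and fully seated in the stand (scene 242,188). The fastener slot (scene 338,176) now lies across the truck, and nothing else has moved. I'll hand it in.

```bash
python3 -c "
from workcell import env
print(env.hand_in())"
```

```text
the job is handed in; nothing more can be done
None
```

The job is done and handed in at about 24 s of the 67 s allowed; the interface reports no verdict.

- **Key taken:** There were three look-alikes, at scene pixels (200,192), (228,165) and (242,188). I took the smallest, the one standing in the stand.
- **Pushing and turning:** The blade went into the slot and touched its floor with the head top at about 66 mm, some 4 mm off nominal along truck x. I pushed the fastener in about 5 mm with roughly 8 to 9 N, then turned the key 98° clockwise. The highest wrist force I read was about 9.6 N.
- **Fastener locked:** After lifting, the force fell to zero at the original height. The wrist picture showed the slot running across the truck with the head up again.
- **Key returned:** I set it down until it touched the stand (about 7 to 8 N at the wrist) and let go. The last pictures show it upright and seated in the pocket. I saw no other object displaced, and the arm was clear. I did not measure its final offset from the pocket's middle to the millimetre.

No check failed. The camera estimates of the stand and pocket centres differed by about 1 mm, well within the pocket's clearance.

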